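Set out a silversmith's bench for doming and chasing

TASK

Get both stations on the silversmith's bench ready: set the upside-down silver beaker on the middle of the pitch bowl and the wooden doming block on the middle of the steel bench block, sides square with it; stand the pot of slim chasing punches directly behind the pitch bowl and the pot of ball-headed doming punches directly behind the bench block (behind is the far side from the robot), each with about 40 mm of bench left clear between pot and station. Lay the hammer flat midway between the two stations, its head level with their middles and its handle pointing straight back towards the robot. Keep the pots upright as you carry them, and leave the goblet, the file and the tin alone.

Things in the scene. Friction and masses are not known exactly. Their poses are not given: they have to be found in the camera images.
- pitch_bowl: Fixed station: black iron bowl on a brown leather ring, filled level with hard, cold, dark-brown pitch. 150 mm across at the brim; the flat pitch is 85 mm above the bench, 137 mm across, in a rim 3 mm proud. Origin: centre of its underside, on the bench; x away from the robot, y to the robot's left. It and the bench block stand side by side, about 300 mm apart; either may be on the left.
- bench_block: Fixed station: a bright steel plate 100 x 100 mm set on a square wooden base 120 x 120 mm; the steel top is flat, 52 mm above the bench. Origin at the centre of its underside on the bench; x points away from the robot, y to the robot's left, sides along x and y.
- beaker: Loose silver beaker standing mouth down, closed on top: 60 mm across its straight wall, 63 mm at the lip at the bottom, rounded in at the top (above 54 mm), 65 mm tall, about 220 g. Origin: centre of its underside, z up. It stays mouth down; its turn about z does not matter.
- doming_block: Loose light-wood block, 60 x 60 mm and 52 mm tall, with four round hollows in its top, about 170 g. Origin at the centre of its underside; x and y along its sides, z up; any turn about z that is a multiple of a quarter turn is equally square.
- chasing_pot: Loose turned brass pot with raised rings, 62 mm across, 85 mm tall, packed with slim dark steel chasing punches up to 21 mm above its rim (106 mm in all) that move with it as one piece; about 550 g. Origin: centre of its underside, z up; turn about z does not matter. When 40 mm clear behind the pitch bowl, its centre is 146 mm beyond the bowl's (in x).
- doming_pot: Loose turned brown wooden pot, 62 mm across, 85 mm tall, with nine bright ball-headed doming punches up to 21 mm above its rim (106 mm in all) that move with it as one piece; about 550 g. Origin: centre of its underside, z up; turn about z does not matter. When 40 mm clear behind the bench block, its centre is 131 mm beyond the block's (in x).
- hammer: Loose hammer lying flat, 160 g, 225 mm long: steel head 65 mm across, with a 27 mm round face and a 21 mm ball; wooden shank 11 mm thick, 120 mm long behind the head, its middle line 13 mm above the bench; end bulb 26 mm thick. Origin under the head's centre at bench level; x from handle to head (handle runs to -x), y to the round face, z up. Balances on the shank 25 mm behind the origin.
- goblet: Bystander, not to be disturbed: silver goblet, 76 mm across at its mouth and 142 mm tall. Origin at the centre of its underside.
- file: Bystander, not to be disturbed: steel file with a blue handle lying on the bench, 220 mm long, 21 mm thick at the handle. Origin near its middle at bench level, x along it from handle to tip.
- tin: Bystander, not to be disturbed: low round dark-red tin with a steel lid, 71 mm across and 34 mm tall. Origin at the centre of its underside.
There are look-alikes about, which are no part of the job. What is shaped like the chasing_pot but blue is not meant.

How it is judged:
By the outcome, as a careful person would: the job done as asked, in the order asked, and still so for the second after the job is handed in, with the robot touching nothing.
It also fails if it takes over 128 s, if anything falls off the work surface, if the arm or the gripper's body presses on something with over 40 N, if the wrist force passes 120 N, or if a joint passes its speed limit or range.

ROBOT

A 6-joint arm with a two-finger parallel gripper is mounted at the origin on the work surface. World frame = base frame: x ahead of the robot, y to its left, z up, the work surface at z = 0. Lengths are in m, angles in rad, forces in N, time in s.
With the tool pointing down it reaches from about 0.35 to 0.775 m from the base axis. Payload 7.3 kg.
Tool frame: the origin (TCP) lies between the finger pads; the fingertips stand ahead of it and the grasp point (between the pads) lies 6 mm ahead of it (bot.tip_reach is the x of the fingertips in the tool frame, in m); x points along the fingers, z is the direction in which the jaws open and shut, and the axes are right-handed (so a half turn about x gives the same grasp; the last joint's range is limited). The gripper opens to 92 mm and grips with 3 to 60 N. Pads are 19 mm wide; open, the fingers measure 130 mm over their backs; the gripper's body (75 mm by 190 mm) begins 47 mm behind the grasp point.
Start: joints at [-1.318, 0.342, 1.524, -0, 1.275, -0.146], TCP at [0.204, -0.484, 0.227] pointing down, gripper open.
Joint ranges: [-2.53, 2.53], [-0.77, 2.02], [0.04, 2.7], [-1, 4.14], [0.28, 2.66], [-3.11, 3.11]. Speed limits (rad/s): [2.57, 2.57, 3.14, 3.14, 3.14, 3.14].

INTERFACE

Orientations are given as a unit quaternion [x, y, z, w].
In Python, from bench import bot, viewer, order gives the robot as it stands.
- The arm moves only by the tool send_rows, never from a script. Its arguments are lists of equal length, an entry for each row: "jaw": the closure, from -1 (fully open) to 1 (shut); "dp": the shift along the tool's x, y, z as a fraction of full scale, a list of three; "rot": the turn, a rotation vector about the tool's x, y, z as a fraction of full scale, a list of three. A call has 1 to 20 rows; each row shifts and turns the commanded pose from where the row before left it, along the tool's axes as they then stand; what a row does not reach is not made up. Full scale, the value 1, is 0.025 m for a shift and 0.08 rad for a turn. A row lasts 1/12 s, in which the tool goes at most 41.7 mm and 7.16 degrees, less where a joint would pass 70% of its speed; a pose out of reach is approached as far as the arm can. A call with a number of a shift or a turn outside -1 to 1 is refused whole. A call with a gripper value outside its range is refused whole. The fingers move at their own pace and stop on an object; the grip force is fixed at half the most. Time passes only in rows, so rows that do not move let the fingers close. It gives the time, the measured TCP pose, the force and the opening at its end, in the units of the state.
- bot.sense(): the state, without advancing time (a new reading comes with each control period).
- viewer.grab_frame(name): name is "scene" or "side" or "wrist"; returns the picture (384x512x3 uint8, blue, green, red); there is no depth.
- viewer.calibration(name): a dict with "fx", "fy", "cx", "cy" (pixels), "xyz" and "orientation" of the camera in the world; the wrist camera has in their place "mount" (4x4, takes a point from camera to tool coordinates, whose origin is the TCP and whose axes are the tool frame's). Camera axes: x right, y down, z forward; pixel columns grow to the right and rows downward; lengths in m; the calibration is good to about 2 mm. A picture is of the moment at which its call begins: read the wrist's pose just before it. calibration takes no time and is no camera call.
- order.sign_off(): hands the job in, once; it reports no verdict.
Trained networks look in the newest picture that a camera, given by its name, has taken for a name from the list of things; names that differ only in an ending like _2 or _b are one class to them, and where a whole thing is asked for, a point or a joint stands for the part that bears it (a point fixed in the world has none). Each returns a list of dicts, best first, with "p" (0 to 1); they miss things now and then, are a little off and sometimes report something else, mostly with a low value. They report only what shows in the picture. A call takes as long as a camera call. They do not tell look-alikes from the thing itself.
- viewer.look_for(camera, query): "extent" ([left, top, right, bottom] in pixels, round what is visible of it).
- viewer.outline_of(camera, query): "region" (384x512 bool, what is visible of it) and "extent" ([left, top, right, bottom] in pixels, round what is visible of it).
The state is a dict: "time": time; "qpos": joint angles; "qd": joint speeds; "joint_torque": joint torques, N m; "eef_pos": TCP position; "tcp_rot": TCP orientation; "contact_force": force on the tool from outside, world axes, zero at the start; "ft_torque": the same for the moment, N m; "width": finger opening in m.
Only numpy, scipy, OpenCV 4.12 (cv2) and the standard library are available. Lean on these libraries where they do the work, as an engineer would, in place of code of your own. Each camera call takes 0.05 s, during which the arm holds its last target. There are 200 camera calls.

## Working session

There is one attempt and no reset: what is moved stays moved. The work goes in short steps, Python scripts to look and compute and a tool call to move; the robot and the scene stay as the last step left them, time stands still between calls to the robot, and variables do not carry over. Pictures are saved under pics/ and viewed, about 12 in all and at most 16, crops included, and the job is handed in when it is done.

Besides the shell and the picture viewer there is one more tool, called after "Request:" as name(argument=value, ...) on one line, values as JSON. send_rows: Moves the arm, as the interface text tells. Shift numbers are shares of 0.025 m and turn numbers shares of 0.08 rad, none past 1 either way. Its arguments: {"type":"object","properties":{"jaw":{"type":"array","items":{"type":"number"}},"dp":{"type":"array","items":{"type":"array","items":{"type":"number","minimum":-1,"maximum":1}}},"rot":{"type":"array","items":{"type":"array","items":{"type":"number","minimum":-1,"maximum":1}}}},"required":["jaw","dp","rot"]}

```bash
ls; mkdir -p pics
python3 - <<'E'
from bench import bot, viewer, order
import cv2
print(bot.sense(), bot.tip_reach)
for n in ("scene","side","wrist"):
    print(n, viewer.calibration(n))
a=viewer.grab_frame("scene"); cv2.imwrite("pics/scene0.png",cv2.resize(a,(800,600)))
b=viewer.grab_frame("side"); cv2.imwrite("pics/side0.png",cv2.resize(b,(800,600)))
E
```

```text
pics
{'time': 0.0, 'qpos': array([-1.31799707e+00,  3.42726417e-01,  1.52503224e+00, -2.95443448e-05,
        1.27538230e+00, -1.46002370e-01]), 'qd': array([-0.00095734, -0.00061531,  0.00064196,  0.00080544,  0.00068838,
        0.00176354]), 'joint_torque': array([ 8.18914286e-04, -4.31237590e+01, -2.44215095e+01,  7.18236342e-02,
        5.59822388e-02, -1.62210345e-04]), 'eef_pos': array([ 0.20377233, -0.48339572,  0.22653773]), 'tcp_rot': array([ 0.39140747,  0.58954912, -0.3906906 ,  0.58872139]), 'contact_force': array([ 0.19425072, -0.58568561, -0.10164872]), 'ft_torque': array([ 0.01691222, -0.00234059,  0.0451088 ]), 'width': 0.09195993067800642} 0.025
scene {'fx': 494.31563881254465, 'fy': 494.31563881254465, 'cx': 252.74581105521602, 'cy': 190.78538670101454, 'xyz': array([ 1.76022167, -0.25727334,  0.80882467]), 'orientation': array([ 0.68485467,  0.54965984, -0.28855633, -0.38155391])}
side {'fx': 431.61964817748884, 'fy': 431.61964817748884, 'cx': 256.8373961311859, 'cy': 189.484934981968, 'xyz': array([0.35038218, 1.13548847, 1.00716914]), 'orientation': array([-0.08910091,  0.90675744, -0.40888493,  0.05162451])}
wrist {'fx': 290.8663379972223, 'fy': 290.8663379972223, 'cx': 254.66097020441663, 'cy': 192.9899692959919, 'mount': array([[ 6.50574801e-04, -2.66189755e-01,  9.63920428e-01,
        -1.57633485e-01],
       [-2.96965335e-04, -9.63920641e-01, -2.66189613e-01,
         7.29443431e-02],
       [ 9.99999744e-01, -1.13074698e-04, -7.06151609e-04,
         3.91623479e-04],
       [ 0.00000000e+00,  0.00000000e+00,  0.00000000e+00,
         1.00000000e+00]])}
```

View pics/scene0.png

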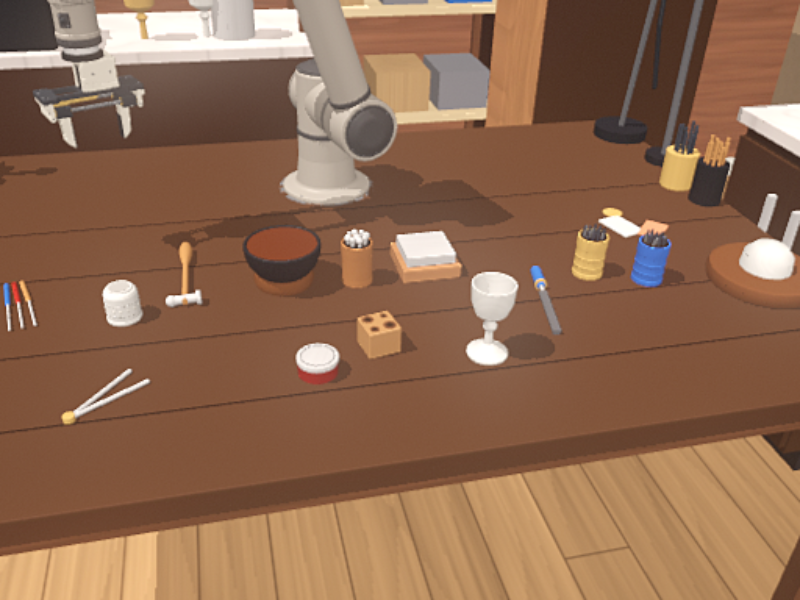

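View pics/side0.png

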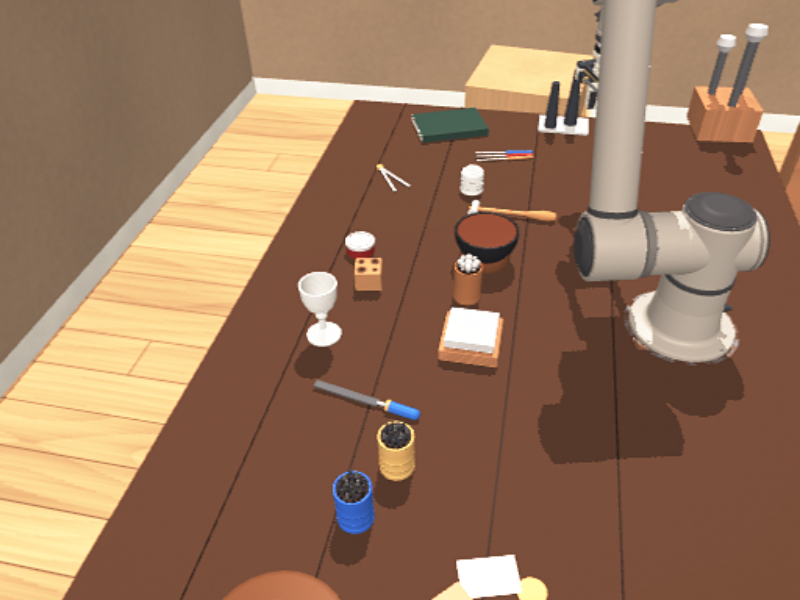

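The bowl is on the robot's right and the bench block on its left. The doming pot stands between them, the brass chasing pot is on the far left, and its blue look-alike is next to it. Next I fit positions from the outlines in both fixed views.

```bash
cat > h.py <<'E'
from bench import bot, viewer, order
import numpy as np, cv2, itertools
from scipy.spatial.transform import Rotation as R
from scipy.optimize import least_squares
def cam(n,s=None):
    c=viewer.calibration(n); K=np.array([[c['fx'],0,c['cx']],[0,c['fy'],c['cy']],[0,0,1]])
    if n=='wrist':
        s=s or bot.sense(); T=np.eye(4); T[:3,:3]=R.from_quat(s['tcp_rot']).as_matrix(); T[:3,3]=s['eef_pos']; T=T@c['mount']
        return K,T[:3,:3],T[:3,3]
    return K,R.from_quat(c['orientation']).as_matrix(),c['xyz']
def proj(C,P):
    K,Rm,t=C; q=(np.asarray(P)-t)@Rm@K.T; return q[:,:2]/q[:,2:]
def onplane(C,uv,z):
    K,Rm,t=C; uv=np.atleast_2d(uv); d=np.c_[uv,np.ones(len(uv))]@np.linalg.inv(K).T@Rm.T
    return t+d*((z-t[2])/d[:,2])[:,None]
def rev(prof):
    a=np.linspace(0,2*np.pi,40,endpoint=False)
    return np.concatenate([np.c_[r*np.cos(a),r*np.sin(a),0*a+z] for r,z in prof])
def box(w,z0,z1): return np.array([[x*w/2,y*w/2,z] for x in(-1,1) for y in(-1,1) for z in(z0,z1)])
M=dict(pitch_bowl=rev([(.075,.088),(.075,.08)]),bench_block=np.r_[box(.12,0,.03),box(.10,.04,.052)],
 beaker=rev([(.0315,0),(.030,.054),(.022,.065)]),doming_block=box(.06,0,.052),chasing_pot=rev([(.031,0),(.031,.085),(.02,.104)]),
 doming_pot=rev([(.031,0),(.031,.085),(.02,.104)]),goblet=rev([(.038,.142),(.032,0)]),tin=rev([(.0355,0),(.0355,.034)]))
def ext(C,P):
    p=proj(C,P); return np.r_[p.min(0),p.max(0)]
def fit(name,obs,x0=(.5,0),yaw=None,use=(0,1,2,3)):
    use=list(use)
    f=lambda x:np.concatenate([(ext(C,(M[name]@(R.from_euler('z',x[2] if len(x)>2 else 0).as_matrix().T))+[x[0],x[1],0])-e)[use] for C,e in obs])
    r=least_squares(f,list(x0)+([] if yaw is None else [yaw]),loss='soft_l1',x_scale=.05,diff_step=1e-3)
    return r.x,np.abs(r.fun)
E
python3 - <<'E'
from h import *
viewer.grab_frame("scene");viewer.grab_frame("side")
D={}
for n in M:
    D[n]={c:[(d['p'],np.array(d['extent'],float)) for d in viewer.look_for(c,n) if d['p']>.3] for c in("scene","side")}
    for (p,e),(q,g) in itertools.product(D[n]['scene'],D[n]['side']):
        use=(0,1,2) if n=='pitch_bowl' else (0,1,2,3)
        x,r=fit(n,[(cam('scene'),e),(cam('side'),g)],x0=(.5,0.),use=use)
        if r.max()<15: print(n,round(p,2),round(q,2),e.round(),g.round(),x.round(4),r.round(1))
for n,c in (('hammer','scene'),('hammer','side'),('file','scene'),('file','side')):
    for d in viewer.outline_of(c,n)[:2]:
        v,u=np.nonzero(d['region']); P=onplane(cam(c),np.c_[u,v],.012)[:,:2]
        m=P.mean(0); w,V=np.linalg.eigh(np.cov((P-m).T)); a=V[:,1]; s=(P-m)@a
        print(n,c,d['p'],m.round(3),a.round(3),(m+a*s.min()).round(3),(m+a*s.max()).round(3))
E
```

```text
pitch_bowl 0.98 0.42 [153. 143. 204. 191.] [303. 128. 355. 141.] [ 0.3897 -0.1542] [0.4 7.2 2.1 0.3 7.9 9.5]
bench_block 0.61 0.93 [252. 146. 295. 184.] [281. 197. 323. 234.] [0.429  0.1391] [2.8 0.4 0.6 3.4 0.4 0.9 0.1 2.3]
beaker 0.96 0.62 [ 62. 179.  91. 206.] [292. 106. 308. 124.] [ 0.5102 -0.4541] [2.2 0.5 0.9 2.5 1.  1.5 0.4 0.8]
doming_block 0.97 0.86 [227. 201. 258. 228.] [225. 165. 244. 186.] [ 0.6921 -0.0144] [2.4 2.4 1.7 1.  0.8 1.3 0.6 0.6]
chasing_pot 0.95 0.56 [406. 146. 424. 187.] [215. 299. 238. 340.] [0.5707 0.5677] [3.6 0.2 5.1 3.5 3.8 0.3 0.8 0. ]
chasing_pot 0.85 0.66 [369. 144. 389. 183.] [240. 269. 263. 307.] [0.5257 0.4616] [3.2 1.  1.6 3.9 1.  1.1 0.1 0.5]
doming_pot 0.75 0.63 [218. 147. 238. 185.] [290. 162. 306. 191.] [ 0.4677 -0.0134] [0.6 0.2 0.2 0.4 1.8 0.9 0.5 2.7]
goblet 0.59 0.57 [296. 173. 332. 235.] [192. 176. 220. 221.] [0.7382 0.1699] [3.6 0.8 0.9 4.4 0.1 1.9 1.8 0.3]
tin 0.97 0.78 [188. 220. 215. 246.] [222. 149. 237. 166.] [ 0.7403 -0.1339] [0.1 0.3 0.4 0.1 1.5 2.2 2.4 0.5]
hammer scene 0.68 [ 0.419 -0.345] [-0.999  0.036] [ 0.511 -0.349] [ 0.264 -0.34 ]
hammer side 0.6 [ 0.387 -0.344] [-1.     0.029] [ 0.502 -0.347] [ 0.278 -0.341]
file scene 0.5 [0.618 0.326] [-0.978  0.21 ] [0.735 0.301] [0.498 0.352]
file side 0.96 [0.599 0.337] [-0.983  0.182] [0.717 0.315] [0.502 0.355]
```

```bash
cat >> h.py <<'E'
def err(x,y,z,yaw=None):
    """TCP error to a world target in tool-axis row units; yaw = wanted heading of tool z axis (mod pi)"""
    s=bot.sense(); Rm=R.from_quat(s['tcp_rot']).as_matrix(); d=np.array([x,y,z])-s['eef_pos']
    print('t',round(s['time'],2),'pos',s['eef_pos'].round(4),'w',round(s['width'],4),'F',s['contact_force'].round(1),'dz_world',d.round(4))
    if yaw is not None:
        # full orientation error to x down, z at heading yaw
        best=None
        for k in(0,np.pi):
            zc=np.array([np.cos(yaw+k),np.sin(yaw+k),0]); xc=np.array([0,0,-1.]); T=np.c_[xc,np.cross(zc,xc),zc]
            rv=R.from_matrix(Rm.T@T).as_rotvec()
            if best is None or np.linalg.norm(rv)<np.linalg.norm(best[0]): best=(rv,T)
        print('rot units',(best[0]/.08).round(2),'shift units in FINAL axes',(best[1].T@d/.025).round(2)); 
    print('shift units in present axes',(Rm.T@d/.025).round(2))
E
python3 - <<'E'
from h import *
print(R.from_quat(bot.sense()['tcp_rot']).as_matrix().round(3))
err(.51,-.454,.2,np.pi/2); err(.51,-.454,.2,0)
E
```

```text
[[ 0.     0.922  0.388]
 [-0.     0.388 -0.922]
 [-1.     0.     0.   ]]
t 1.2 pos [ 0.2039 -0.4838  0.2272] w 0.092 F [ 0.9 -0.2 -0.2] dz_world [ 0.3061  0.0298 -0.0272]
rot units [ 4.99  0.   -0.  ] shift units in FINAL axes [ 1.09 12.24 -1.19]
shift units in present axes [ 1.09 11.75  3.66]
t 1.2 pos [ 0.2039 -0.4838  0.2272] w 0.092 F [ 0.9 -0.2 -0.2] dz_world [ 0.3061  0.0298 -0.0272]
rot units [-14.65   0.     0.  ] shift units in FINAL axes [ 1.09  1.19 12.24]
shift units in present axes [ 1.09 11.75  3.66]
```

Request:
send_rows(jaw=[-1,-1,-1,-1,-1,-1,-1,-1,-1,-1,-1,-1,-1,-1,-1,-1,-1,-1,-1,-1], dp=[[-1,0,0],[-1,0,0],[-1,0,0],[-1,0,0],[-1,0,0],[0,0.5,-1],[0,0.5,-1],[0,0.5,-1],[0,0.5,-1],[0,0.5,-1],[0,0.5,-1],[0,0.5,-1],[0,0.5,-1],[0,0.5,-1],[0,0.5,-1],[0,0.5,-1],[0,0.5,-1],[0,0.5,-1],[0,0.5,-1],[0,0.5,-1]], rot=[[1,0,0],[1,0,0],[1,0,0],[1,0,0],[1,0,0],[0,0,0],[0,0,0],[0,0,0],[0,0,0],[0,0,0],[0,0,0],[0,0,0],[0,0,0],[0,0,0],[0,0,0],[0,0,0],[0,0,0],[0,0,0],[0,0,0],[0,0,0]])

```text
time: 2.87
eef_pos: [0.3922, -0.1077, 0.3524]
tcp_rot: [0.5, 0.499, -0.5, 0.5]
contact_force: [0.0, -0.6, 0.1]
width: 0.0919
```

Request:
send_rows(jaw=[-1,-1,-1,-1,-1,-1], dp=[[0,0.2,-1],[0,0.2,-1],[0,0.2,-1],[0,0,0],[0,0,0],[0,0,0]], rot=[[0,0,0],[0,0,0],[0,0,0],[0,0,0],[0,0,0],[0,0,0]])

```text
time: 3.37
eef_pos: [0.4069, -0.0344, 0.3522]
tcp_rot: [-0.5, -0.5, 0.5, -0.5]
contact_force: [0.2, -0.1, 0.3]
width: 0.0918
```

Run:
```python
from h import *
s=bot.sense(); C=cam('wrist',s); a=viewer.grab_frame("wrist"); cv2.imwrite("pics/w1.png",a)
print(s['eef_pos'],s['time'])
for n in ('pitch_bowl','bench_block','doming_block','doming_pot','tin','goblet'):
    for d in viewer.look_for('wrist',n)[:2]:
        e=np.array(d['extent'],float); x,r=fit(n,[(C,e)],x0=(.45,0)); print(n,round(d['p'],2),e.round(),x.round(4),r.round(1))
for n in ('hammer',):
    for d in viewer.outline_of('wrist',n)[:1]:
        v,u=np.nonzero(d['region']); P=onplane(C,np.c_[u,v],.012)[:,:2]; print(n,d['p'],d['extent'],P.min(0),P.max(0))
```

```text
[ 0.40685104 -0.03439163  0.35223564] 3.3667
pitch_bowl 0.7 [106. 106. 194. 179.] [0.4158 0.1125] [ 4.1  1.1 12.7 28.4]
pitch_bowl 0.6 [284.  86. 388. 193.] [ 0.4387 -0.1509] [0.7 0.4 0.7 0.4]
bench_block 0.84 [108. 106. 194. 182.] [0.4283 0.1363] [1.  0.8 1.3 1.1]
doming_pot 0.6 [217. 103. 259. 148.] [ 0.4611 -0.0107] [0.7 0.4 0.7 0.4]
hammer 0.84 [415.4, 100.2, 466.2, 230.3] [ 0.27909131 -0.38250315] [ 0.4993578  -0.30878386]
```

View pics/w1.png

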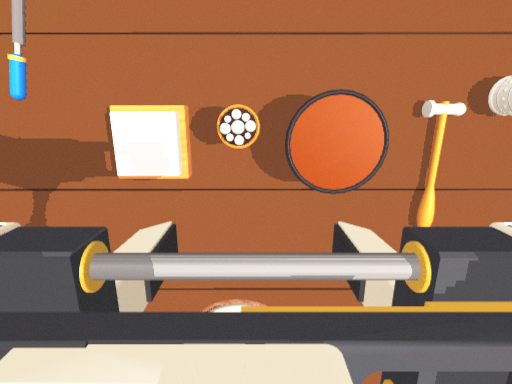

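The view shows the bowl around (337,141), the steel plate around (147,143), the doming pot at (238,126), and the hammer head at (443,108) with its round face on the left (+y). Next I measure the station edges more exactly.

Run:
```python
from h import *
C=cam('wrist'); a=cv2.imread('pics/w1.png').astype(int)
b,g,r=a[...,0],a[...,1],a[...,2]
roi=np.zeros(b.shape,bool); roi[85:200,95:205]=1
def big(m):
    n,l,s,c=cv2.connectedComponentsWithStats(m.astype(np.uint8)); k=1+np.argmax(s[1:,4]); return l==k
m=big((b>120)&roi); (c,wh,an)=cv2.minAreaRect(np.argwhere(m)[:,::-1].astype(np.float32))
q=cv2.boxPoints((c,wh,an)); P=onplane(C,q+0.,.052); print('steel',P.round(4)[:,:2],P.mean(0).round(4),np.linalg.norm(np.diff(P,axis=0),axis=1).round(4))
w=big((r-b>120)&(g>120)&roi|m) if 0 else big(((r>210)&(g>120)|(b>120))&roi)
q=cv2.boxPoints(cv2.minAreaRect(np.argwhere(w)[:,::-1].astype(np.float32)))
for z in(.03,.04): P=onplane(C,q+0.,z); print('base',P.mean(0).round(4),np.linalg.norm(np.diff(P,axis=0),axis=1).round(4))
roi[:]=0; roi[80:200,275:400]=1
d=big((r<70)&roi); cn=max(cv2.findContours(d.astype(np.uint8),cv2.RETR_EXTERNAL,cv2.CHAIN_APPROX_NONE)[0],key=len)[:,0,:].astype(float)
for z in(.088,.085):
    P=onplane(C,cn,z)[:,:2]; A=np.c_[2*P,np.ones(len(P))]; s=np.linalg.lstsq(A,(P**2).sum(1),rcond=None)[0]; print('bowl',s[:2].round(4),'R',np.sqrt(s[2]+s[:2]@s[:2]).round(4),len(cn))
```

```text
steel [[0.4827 0.1864]
 [0.4825 0.0758]
 [0.3819 0.0827]
 [0.3822 0.2001]] [0.4323 0.1363 0.052 ] [0.1106 0.1008 0.1173]
base [0.4329 0.1368 0.03  ] [0.1295 0.1181 0.1384]
base [0.4339 0.1333 0.04  ] [0.1268 0.1157 0.1355]
bowl [ 0.4374 -0.1516] R 0.0726 170
bowl [ 0.4371 -0.1524] R 0.0732 170
```

Request:
send_rows(jaw=[-1,-1,-1,-1,-1,-1,-1,-1,-1,-1,-1,-1,-1,-1,-1,-1,-1,-1,-1,-1], dp=[[0.3,0.24,1],[0.3,0.24,1],[0.3,0.24,1],[0.3,0.24,1],[0.3,0.24,1],[0.3,0.24,1],[0.3,0.24,1],[0.3,0.24,1],[0.3,0.24,1],[0.3,0.24,1],[0.3,0.24,1],[0.3,0.24,1],[0.3,0.24,1],[0.3,0.24,1],[0.3,0.24,1],[0.3,0.24,1],[0.3,0.24,0.8],[0,0,0],[0,0,0],[0,0,0]], rot=[[0,0,0],[0,0,0],[0,0,0],[0,0,0],[0,0,0],[0,0,0],[0,0,0],[0,0,0],[0,0,0],[0,0,0],[0,0,0],[0,0,0],[0,0,0],[0,0,0],[0,0,0],[0,0,0],[0,0,0],[0,0,0],[0,0,0],[0,0,0]])

```text
time: 5.43
eef_pos: [0.5083, -0.4537, 0.2247]
tcp_rot: [0.5, 0.5, -0.5, 0.499]
contact_force: [-0.5, 0.1, 0.2]
width: 0.0919
```

```bash
cat >> h.py <<'E'
def look(n,png=None,x0=(.5,0),yaw=None,use=(0,1,2,3)):
    s=bot.sense(); C=cam('wrist',s); a=viewer.grab_frame("wrist")
    if png: cv2.imwrite(png,a)
    out=[]
    for d in viewer.look_for('wrist',n)[:2]:
        e=np.array(d['extent'],float); x,r=fit(n,[(C,e)],x0=x0,yaw=yaw,use=use); out.append(x); print(n,round(d['p'],2),e.round(),x.round(4),r.round(1))
    return out
E
python3 - <<'E'
from h import *
x=look('beaker','pics/w2.png',(.51,-.45)); err(*x[0],.041,np.pi/2)
for d in viewer.outline_of('wrist','hammer')[:1]:
    v,u=np.nonzero(d['region']); P=onplane(cam('wrist'),np.c_[u,v],.012)[:,:2]; m=P.mean(0); w,V=np.linalg.eigh(np.cov((P-m).T)); print('hammer',d['extent'],P.min(0),P.max(0),m,V[:,1])
E
```

```text
beaker 0.61 [229. 148. 282. 204.] [ 0.5061 -0.4547] [0.6 0.8 0.6 0.7]
t 5.53 pos [ 0.5086 -0.4534  0.2257] w 0.0919 F [0.5 0.7 0.3] dz_world [-0.0025 -0.0014 -0.1847]
rot units [-0.01  0.01 -0.01] shift units in FINAL axes [ 7.39 -0.1   0.05]
shift units in present axes [ 7.39 -0.11  0.05]
hammer [144.3, 177.4, 198.7, 311.1] [ 0.29498517 -0.37873953] [ 0.50091408 -0.31068869] [ 0.42725784 -0.3427195 ] [-0.99992227  0.01246793]
```

View pics/w2.png

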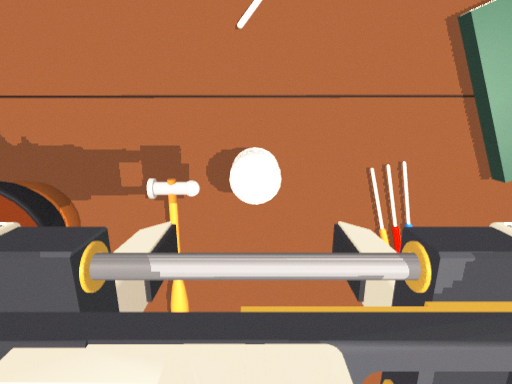

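Beaker centred at (255,176) between the fingers. Descend, close, lift.

Request:
send_rows(jaw=[-1,-1,-1,-1,-1,-1,-1,-1,-1,-1,1,1,1,1,1,1,1,1,1,1], dp=[[1,-0.1,0],[1,0,0],[1,0,0],[1,0,0],[1,0,0],[1,0,0],[1,0,0],[0.4,0,0],[0,0,0],[0,0,0],[0,0,0],[0,0,0],[0,0,0],[0,0,0],[0,0,0],[0,0,0],[0,0,0],[0,0,0],[0,0,0],[0,0,0]], rot=[[0,0,0],[0,0,0],[0,0,0],[0,0,0],[0,0,0],[0,0,0],[0,0,0],[0,0,0],[0,0,0],[0,0,0],[0,0,0],[0,0,0],[0,0,0],[0,0,0],[0,0,0],[0,0,0],[0,0,0],[0,0,0],[0,0,0],[0,0,0]])

```text
time: 7.25
eef_pos: [0.506, -0.4543, 0.0402]
tcp_rot: [-0.5, -0.5, 0.5, -0.5]
contact_force: [-1.4, 1.3, 5.6]
width: 0.0587
```

Request:
send_rows(jaw=[1,1,1,1,1,1,1,1,1,1,1,1,1,1,1,1,1,1,1,1], dp=[[-0.5,0,0],[-1,0,0],[-1,0,0],[-1,0,0],[-1,0,0],[-1,-0.2,-0.93],[0,-0.2,-0.93],[0,-0.2,-0.93],[0,-0.2,-0.93],[0,-0.2,-0.93],[0,-0.2,-0.93],[0,-0.2,-0.93],[0,-0.2,-0.93],[0,-0.2,-0.93],[0,-0.2,-0.93],[0,-0.2,-0.93],[0,-0.2,-0.93],[0,-0.3,-0.96],[0,0,0],[0,0,0]], rot=[[0,0,0],[0,0,0],[0,0,0],[0,0,0],[0,0,0],[0,0,0],[0,0,0],[0,0,0],[0,0,0],[0,0,0],[0,0,0],[0,0,0],[0,0,0],[0,0,0],[0,0,0],[0,0,0],[0,0,0],[0,0,0],[0,0,0],[0,0,0]])

```text
time: 8.92
eef_pos: [0.4385, -0.1502, 0.1776]
tcp_rot: [0.5, 0.5, -0.5, 0.5]
contact_force: [0.6, -0.9, -2.2]
width: 0.0588
```

Run:
```python
from h import *
look('pitch_bowl','pics/w3.png',(.44,-.15)); 
C=cam('wrist'); a=cv2.imread('pics/w3.png').astype(int); r=a[...,2]
look('beaker',None,(.44,-.15))
err(.438,-.151,.126,np.pi/2)
```

```text
pitch_bowl 0.63 [175. 112. 343. 227.] [ 0.4378 -0.1539] [ 0.8  0.9  0.7 47.4]
beaker 0.62 [202. 175. 310. 298.] [ 0.4041 -0.1508] [22.5  5.3 26.9 50.1]
t 9.12 pos [ 0.4391 -0.152   0.1773] w 0.0589 F [-0.1 -0.1 -3.1] dz_world [-0.0011  0.001  -0.0513]
rot units [-0.03  0.01 -0.  ] shift units in FINAL axes [ 2.05 -0.04 -0.04]
shift units in present axes [ 2.05 -0.05 -0.04]
```

View pics/w3.png

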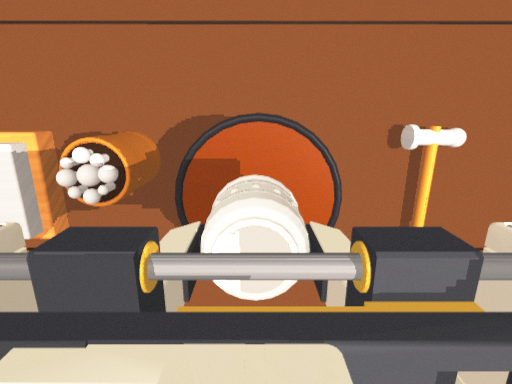

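Beaker is held over the bowl; the bowl's brim spans columns 175 to 343, so its centre is about 2 mm further to −y. Lower it.

Request:
send_rows(jaw=[1,1,1,1,1,1], dp=[[0.7,-0.02,0.06],[0.7,-0.02,0],[0.5,0,0],[0.15,0,0],[0,0,0],[0,0,0]], rot=[[0,0,0],[0,0,0],[0,0,0],[0,0,0],[0,0,0],[0,0,0]])

```text
time: 9.62
eef_pos: [0.4381, -0.1533, 0.1261]
tcp_rot: [0.501, 0.499, -0.501, 0.5]
contact_force: [0.2, -0.1, -2.0]
width: 0.0587
```

Request:
send_rows(jaw=[1,1,-1,-1,-1,-1,-1,-1,-1,-1,-1,-1,-1,-1], dp=[[0.05,0,0],[0,0,0],[0,0,0],[0,0,0],[0,0,0],[0,0,0],[0,0,0],[-1,0,0],[-1,0,0],[-1,0,0],[-1,0,0],[-1,0,0],[0,0,0],[0,0,0]], rot=[[0,0,0],[0,0,0],[0,0,0],[0,0,0],[0,0,0],[0,0,0],[0,0,0],[0,0,0],[0,0,0],[0,0,0],[0,0,0],[0,0,0],[0,0,0],[0,0,0]])

```text
time: 10.78
eef_pos: [0.4383, -0.1528, 0.2508]
tcp_rot: [0.501, 0.499, -0.5, 0.501]
contact_force: [1.0, -0.2, -0.5]
width: 0.0918
```

Run:
```python
from h import *
look('pitch_bowl','pics/w4.png',(.44,-.15)); 
M['beaker'][:,2]+=.085
look('beaker',None,(.44,-.15)); look('doming_block',None,(.69,-.01),.1)
err(.692,-.014,.20,np.pi/2)
```

```text
pitch_bowl 0.63 [189. 114. 318. 243.] [ 0.4356 -0.1518] [1.8 0.  1.8 0.2]
beaker 0.76 [227. 152. 290. 219.] [ 0.4381 -0.1553] [0.1 1.3 0.1 1.2]
t 11.08 pos [ 0.4374 -0.1524  0.2487] w 0.0921 F [-0.2 -0.1  0. ] dz_world [ 0.2546  0.1384 -0.0487]
rot units [-0.02 -0.01  0.02] shift units in FINAL axes [ 1.95 10.18 -5.54]
shift units in present axes [ 1.94 10.18 -5.55]
```

View pics/w4.png

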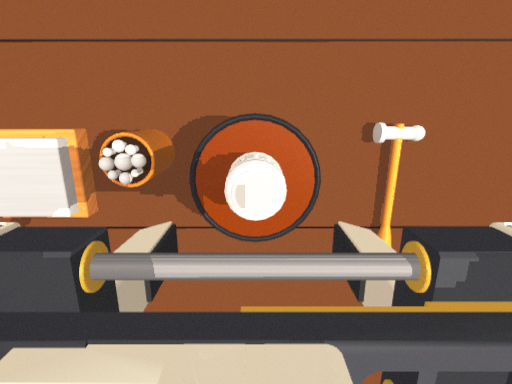

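Beaker is centred in the bowl (brim columns 190–320, beaker 225–287). On to the doming block.

Request:
send_rows(jaw=[-1,-1,-1,-1,-1,-1,-1,-1,-1,-1,-1,-1,-1], dp=[[0,0.93,-0.5],[0,0.93,-0.5],[0,0.93,-0.5],[0,0.93,-0.5],[0,0.93,-0.5],[0.3,0.93,-0.5],[0.3,0.93,-0.5],[0.3,0.93,-0.5],[0.3,0.93,-0.5],[0.3,0.93,-0.5],[0.3,0.93,-0.5],[0,0,0],[0,0,0]], rot=[[0,0,0],[0,0,0],[0,0,0],[0,0,0],[0,0,0],[0,0,0],[0,0,0],[0,0,0],[0,0,0],[0,0,0],[0,0,0],[0,0,0],[0,0,0]])

```text
time: 12.17
eef_pos: [0.6935, -0.0146, 0.202]
tcp_rot: [0.499, 0.501, -0.501, 0.499]
contact_force: [0.1, 0.4, 0.3]
width: 0.0916
```

Run:
```python
from h import *
look('doming_block','pics/w5.png',(.69,-.01),.1); look('doming_block',None,(.69,-.01),-.3)
C=cam('wrist')
d=viewer.outline_of('wrist','doming_block')[0]; m=d['region']
q=cv2.boxPoints(cv2.minAreaRect(np.argwhere(m)[:,::-1].astype(np.float32))); P=onplane(C,q+0.,.052)[:,:2]; e=np.diff(P,axis=0)
print(P.round(4),P.mean(0).round(4),np.degrees(np.arctan2(e[:,1],e[:,0])).round(1),np.linalg.norm(e,axis=1).round(4))
```

```text
doming_block 0.56 [221. 149. 286. 212.] [ 0.6907 -0.0135 -0.1525] [1.1 1.6 1.  1.3]
[[ 0.7203  0.0206]
 [ 0.7319 -0.038 ]
 [ 0.6662 -0.0523]
 [ 0.6533  0.0095]] [ 0.693 -0.015] [ -78.9 -167.7  101.8] [0.0597 0.0672 0.0631]
```

View pics/w5.png

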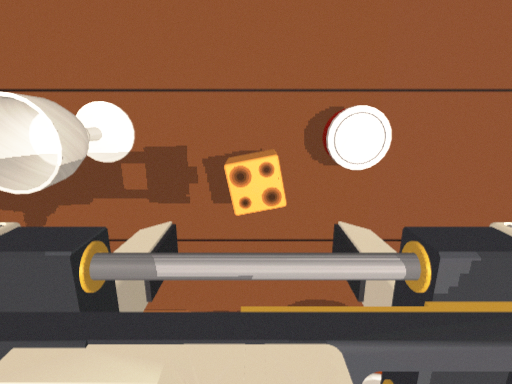

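Run:
```python
from h import *
q=np.array([[226,162],[277,153],[286,205],[236,214.]]); P=onplane(cam('wrist'),q,.052)[:,:2]; e=np.diff(np.r_[P,P[:1]],axis=0)
print(P.round(4),P.mean(0).round(4),np.degrees(np.arctan2(e[:,1],e[:,0])).round(1),np.linalg.norm(e,axis=1).round(4))
a=-np.pi/2+np.radians(10); err(*P.mean(0),.041,a)
```

```text
[[ 0.7151  0.015 ]
 [ 0.7247 -0.0398]
 [ 0.6663 -0.051 ]
 [ 0.6557  0.0054]] [ 0.6904 -0.0176] [ -80.1 -169.2  100.6    9.2] [0.0557 0.0595 0.0574 0.0602]
t 12.42 pos [ 0.6933 -0.0161  0.2057] w 0.092 F [-0.3 -0.5  0.1] dz_world [-0.0028 -0.0014 -0.1647]
rot units [-2.21  0.01 -0.01] shift units in FINAL axes [ 6.59 -0.12  0.04]
shift units in present axes [ 6.59 -0.12  0.06]
```

Request:
send_rows(jaw=[-1,-1,-1,-1,-1,-1,-1,-1,-1,1,1,1,1,1,1,1,1,1], dp=[[0,-0.1,0.03],[1,0,0],[1,0,0],[1,0,0],[1,0,0],[1,0,0],[1,0,0],[0.6,0,0],[0,0,0],[0,0,0],[0,0,0],[0,0,0],[0,0,0],[0,0,0],[0,0,0],[0,0,0],[0,0,0],[0,0,0]], rot=[[-0.8,0,0],[-0.8,0,0],[-0.6,0,0],[0,0,0],[0,0,0],[0,0,0],[0,0,0],[0,0,0],[0,0,0],[0,0,0],[0,0,0],[0,0,0],[0,0,0],[0,0,0],[0,0,0],[0,0,0],[0,0,0],[0,0,0]])

```text
time: 13.92
eef_pos: [0.6917, -0.016, 0.0409]
tcp_rot: [0.455, 0.541, -0.454, 0.542]
contact_force: [-0.2, 0.9, 6.7]
width: 0.0598
```

Request:
send_rows(jaw=[1,1,1,1,1,1,1,1,1,1,1,1,1,1,1,1,1,1,1,1], dp=[[-0.5,0,0],[-1,0,0],[-1,0,0],[-1,0,0],[-1,0,0],[-1,0,0],[-0.15,-0.945,-0.56],[-0.15,-0.945,-0.56],[-0.15,-0.945,-0.56],[-0.15,-0.945,-0.56],[-0.15,-0.945,-0.56],[-0.15,-0.945,-0.56],[-0.15,-0.945,-0.56],[-0.15,-0.945,-0.56],[-0.15,-0.945,-0.56],[-0.15,-0.945,-0.56],[-0.15,-0.945,-0.56],[0,0,0],[0,0,0],[0,0,0]], rot=[[0,0,0],[0,0,0],[0,0,0],[0.8,0,0],[0.8,0,0],[0.6,0,0],[0,0,0],[0,0,0],[0,0,0],[0,0,0],[0,0,0],[0,0,0],[0,0,0],[0,0,0],[0,0,0],[0,0,0],[0,0,0],[0,0,0],[0,0,0],[0,0,0]])

```text
time: 15.58
eef_pos: [0.432, 0.138, 0.2189]
tcp_rot: [0.5, 0.499, -0.5, 0.5]
contact_force: [0.2, -0.0, -1.9]
width: 0.0596
```

Run:
```python
from h import *
look('bench_block','pics/w6.png',(.432,.138)); 
err(.432,.138,.094,np.pi/2)
```

```text
bench_block 0.83 [204. 121. 310. 193.] [0.4414 0.1358] [ 1.2  5.2  1.2 21.6]
t 15.68 pos [0.4323 0.1377 0.2184] w 0.0596 F [ 0.   0.1 -1.5] dz_world [-0.0003  0.0003 -0.1244]
rot units [-0.02  0.   -0.  ] shift units in FINAL axes [ 4.98 -0.01 -0.01]
shift units in present axes [ 4.98 -0.01 -0.01]
```

View pics/w6.png

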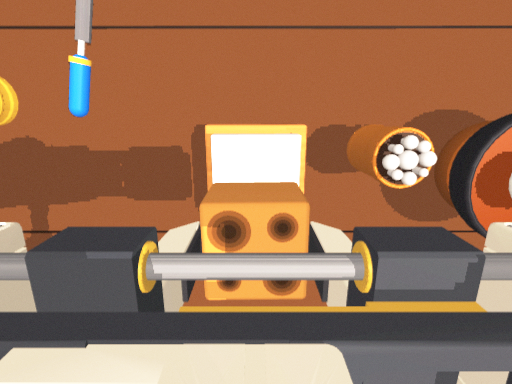

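Run:
```python
from h import *
C=cam('wrist'); a=cv2.imread('pics/w6.png').astype(int); b=a[...,0]; g=a[...,1]
for rr in (140,150,160,170): 
    c=np.nonzero(b[rr,195:320]>120)[0]+195; print(rr,c.min(),c.max(), onplane(C,[[c.min()-.5,rr],[c.max()+.5,rr]],.052)[:,:2].round(4).tolist())
for cc in (230,255,280):
    c=np.nonzero(b[110:182,cc]>120)[0]+110; w=np.nonzero((g[110:182,cc]>110))[0]+110; print(cc,c.min(),w.min(),onplane(C,[[cc,c.min()-.5]],.052).round(4),[onplane(C,[[cc,w.min()-.5]],z)[0,0].round(4)for z in(.03,.04)])
```

```text
140 211 301 [[0.4763, 0.1865], [0.4761, 0.0864]]
150 211 301 [[0.4653, 0.187], [0.4651, 0.0859]]
160 211 300 [[0.4542, 0.1874], [0.454, 0.0866]]
170 212 300 [[0.4428, 0.1868], [0.4426, 0.0861]]
230 133 124 [[0.4844 0.1648 0.052 ]] [np.float64(0.4932), np.float64(0.4935)]
255 133 124 [[0.4843 0.1375 0.052 ]] [np.float64(0.4931), np.float64(0.4935)]
280 133 124 [[0.4842 0.1102 0.052 ]] [np.float64(0.493), np.float64(0.4934)]
```

Request:
send_rows(jaw=[1,1,1,1,1,1,1,1,1], dp=[[1,0.08,0.04],[1,0,0],[1,0,0],[0.9,0,0],[0.6,0,0],[0.4,0,0],[0.08,0,0],[0,0,0],[0,0,0]], rot=[[0,0,0],[0,0,0],[0,0,0],[0,0,0],[0,0,0],[0,0,0],[0,0,0],[0,0,0],[0,0,0]])

```text
time: 16.43
eef_pos: [0.4341, 0.1367, 0.0937]
tcp_rot: [-0.5, -0.499, 0.501, -0.499]
contact_force: [0.5, 1.0, -1.9]
width: 0.0597
```

Request:
send_rows(jaw=[1,1,-1,-1,-1,-1,-1,-1,-1,-1,-1,-1,-1,-1], dp=[[0.04,0,0],[0,0,0],[0,0,0],[0,0,0],[0,0,0],[0,0,0],[0,0,0],[-1,0,0],[-1,0,0],[-1,0,0],[-1,0,0],[-1,0,0],[-1,0,0],[0,0,0]], rot=[[0,0,0],[0,0,0],[0,0,0],[0,0,0],[0,0,0],[0,0,0],[0,0,0],[0,0,0],[0,0,0],[0,0,0],[0,0,0],[0,0,0],[0,0,0],[0,0,0]])

```text
time: 17.6
eef_pos: [0.4358, 0.1376, 0.2477]
tcp_rot: [0.503, 0.498, -0.498, 0.502]
contact_force: [-0.2, 0.1, 0.5]
width: 0.0919
```

Run:
```python
from h import *
look('bench_block','pics/w7.png',(.432,.138),use=(0,1,2)); M['doming_block'][:,2]+=.052
look('doming_block',None,(.434,.137)); look('chasing_pot',None,(.52,.46)); err(.526,.4616,.24,np.pi/2)
```

```text
bench_block 0.8 [209. 128. 304. 218.] [0.4307 0.1358] [0.4 0.  0.4]
doming_block 0.97 [226. 151. 286. 213.] [0.433  0.1365] [0.9 0.  0.9 0. ]
doming_block 0.46 [339. 124. 420. 184.] [0.464  0.0037] [0.7 0.1 0.6 0.1]
chasing_pot 0.82 [  0.  75.  32. 121.] [0.513  0.3656] [ 1.1  1.5 72.7 15.3]
t 17.9 pos [0.4329 0.1371 0.2417] w 0.0917 F [ 0.7 -0.3  0.2] dz_world [ 0.0931  0.3245 -0.0017]
rot units [-0.02  0.01  0.03] shift units in FINAL axes [  0.07   3.73 -12.98]
shift units in present axes [  0.05   3.71 -12.99]
```

View pics/w7.png

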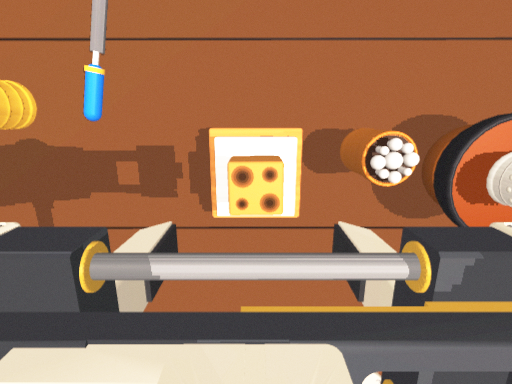

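Doming block sits square and centred on the steel (block columns 229–284, plate 215–297). To the brass pot.

Request:
send_rows(jaw=[-1,-1,-1,-1,-1,-1,-1,-1,-1,-1,-1,-1,-1,-1,-1], dp=[[0,0.28,-1],[0,0.28,-1],[0,0.28,-1],[0,0.28,-1],[0,0.28,-1],[0,0.28,-1],[0,0.28,-1],[0,0.28,-1],[0,0.28,-1],[0,0.28,-1],[0,0.28,-1],[0,0.28,-1],[0,0.28,-1],[0,0,0],[0,0,0]], rot=[[0,0,0],[0,0,0],[0,0,0],[0,0,0],[0,0,0],[0,0,0],[0,0,0],[0,0,0],[0,0,0],[0,0,0],[0,0,0],[0,0,0],[0,0,0],[0,0,0],[0,0,0]])

```text
time: 19.15
eef_pos: [0.5244, 0.4627, 0.2403]
tcp_rot: [-0.499, -0.5, 0.501, -0.5]
contact_force: [0.2, -0.3, 0.3]
width: 0.0916
```

Run:
```python
from h import *
x=look('chasing_pot','pics/w8.png',(.52,.46))
err(*min(x,key=lambda p:p[1]),.076,np.pi/2)
```

```text
chasing_pot 0.94 [226. 147. 282. 209.] [0.522  0.4632] [0.1 0.6 0.1 0.6]
chasing_pot 0.79 [121. 112. 198. 171.] [0.5662 0.573 ] [1.1 0.  2.5 0. ]
t 19.25 pos [0.5246 0.4613 0.2419] w 0.0918 F [ 0.4 -0.4  1. ] dz_world [-0.0026  0.0019 -0.1659]
rot units [-0.02  0.02  0.02] shift units in FINAL axes [ 6.63 -0.1  -0.08]
shift units in present axes [ 6.63 -0.09 -0.09]
```

View pics/w8.png

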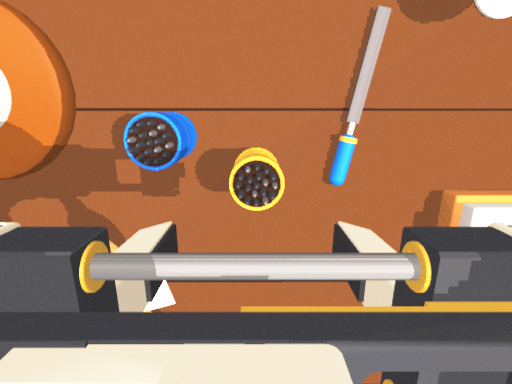

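Brass pot (257,180) lies between the fingers, the blue one (155,140) clear to the side.

Request:
send_rows(jaw=[-1,-1,-1,-1,-1,-1,-1,-1,-1,1,1,1,1,1,1,1,1,1], dp=[[1,-0.1,-0.05],[1,0,0],[1,0,0],[1,0,0],[1,0,0],[1,0,0],[0.6,0,0],[0,0,0],[0,0,0],[0,0,0],[0,0,0],[0,0,0],[0,0,0],[0,0,0],[0,0,0],[0,0,0],[0,0,0],[0,0,0]], rot=[[0,0,0],[0,0,0],[0,0,0],[0,0,0],[0,0,0],[0,0,0],[0,0,0],[0,0,0],[0,0,0],[0,0,0],[0,0,0],[0,0,0],[0,0,0],[0,0,0],[0,0,0],[0,0,0],[0,0,0],[0,0,0]])

```text
time: 20.75
eef_pos: [0.5228, 0.4629, 0.0787]
tcp_rot: [0.5, 0.499, -0.5, 0.5]
contact_force: [-0.0, -4.4, 5.9]
width: 0.0607
```

Request:
send_rows(jaw=[1,1,1,1,1,1,1,1,1,1,1,1,1,1,1,1,1,1,1,1], dp=[[-0.4,0,0],[-0.9,0,0],[-1,0,0],[-1,0,0],[-1,0,0],[-0.7,0,0.3],[0,0.1,0.7],[0,0.1,1],[0,0.1,1],[0,0.1,1],[0,0.1,1],[0,0.1,1],[0,0.1,1],[0,0.1,1],[0,0.1,1],[0,0.1,1],[0,0.1,1],[0,0.1,1],[0,0.1,1],[0,0.1,1]], rot=[[0,0,0],[0,0,0],[0,0,0],[0,0,0],[0,0,0],[0,0,0],[0,0,0],[0,0,0],[0,0,0],[0,0,0],[0,0,0],[0,0,0],[0,0,0],[0,0,0],[0,0,0],[0,0,0],[0,0,0],[0,0,0],[0,0,0],[0,0,0]])

```text
time: 22.42
eef_pos: [0.5566, 0.1126, 0.2026]
tcp_rot: [-0.5, -0.5, 0.5, -0.499]
contact_force: [0.5, -0.6, -4.1]
width: 0.061
```

Request:
send_rows(jaw=[1,1,1,1,1,1,1,1,1,1,1,1,1,1], dp=[[0,0.1,1],[0,0.1,1],[0,0.1,1],[0,0.1,1],[0,0.1,1],[0,0.1,1],[0,0.1,1],[0,0.1,1],[0,0.1,0.9],[0,0.05,0.6],[0,0,0.3],[0,0,0],[0,0,0],[0,0,0]], rot=[[0,0,0],[0,0,0],[0,0,0],[0,0,0],[0,0,0],[0,0,0],[0,0,0],[0,0,0],[0,0,0],[0,0,0],[0,0,0],[0,0,0],[0,0,0],[0,0,0]])

```text
time: 23.58
eef_pos: [0.5803, -0.1303, 0.2029]
tcp_rot: [0.5, 0.5, -0.5, 0.5]
contact_force: [-0.4, 0.3, -4.0]
width: 0.0606
```

Run:
```python
from h import *
err(.584,-.1525,.079,np.pi/2)
viewer.grab_frame('scene')
for n in('pitch_bowl','bench_block'):
  for d in viewer.look_for('scene',n)[:1]: print(n,d['p'],np.round(d['extent']), ext(cam('scene'),M[n]+([.4375,-.1525,0] if n=='pitch_bowl' else [.433,.1367,0])).round())
```

```text
t 23.58 pos [ 0.5803 -0.1303  0.2029] w 0.0606 F [-0.4  0.3 -4. ] dz_world [ 0.0037 -0.0222 -0.1239]
rot units [-0.   -0.01  0.  ] shift units in FINAL axes [4.96 0.15 0.89]
shift units in present axes [4.96 0.15 0.89]
pitch_bowl 0.62 [151. 146. 200. 188.] [155. 143. 205. 169.]
```

Request:
send_rows(jaw=[1,1,1,1,1,1,1,1,1,1], dp=[[0.5,0.1,0.6],[1,0.05,0.3],[1,0,0],[1,0,0],[0.8,0,0],[0.4,0,0],[0.2,0,0],[0,0,0],[0,0,0],[0,0,0]], rot=[[0,0,0],[0,0,0],[0,0,0],[0,0,0],[0,0,0],[0,0,0],[0,0,0],[0,0,0],[0,0,0],[0,0,0]])

```text
time: 24.57
eef_pos: [0.585, -0.1546, 0.0818]
tcp_rot: [0.501, 0.499, -0.5, 0.501]
contact_force: [1.0, 0.7, -4.2]
width: 0.0607
```

Request:
send_rows(jaw=[1,1,1], dp=[[0.08,0,-0.03],[0,0,0],[0,0,0]], rot=[[0,0,0],[0,0,0],[0,0,0]])

```text
time: 24.82
eef_pos: [0.5843, -0.1535, 0.0788]
tcp_rot: [0.5, 0.5, -0.5, 0.5]
contact_force: [-0.4, -0.1, -4.2]
width: 0.0604
```

Request:
send_rows(jaw=[1,1,1], dp=[[0.05,0,0],[0,0,0],[0,0,0]], rot=[[0,0,0],[0,0,0],[0,0,0]])

```text
time: 25.07
eef_pos: [0.5849, -0.1537, 0.0786]
tcp_rot: [0.501, 0.499, -0.5, 0.5]
contact_force: [-0.3, 1.1, 5.5]
width: 0.0604
```

Request:
send_rows(jaw=[-1,-1,-1,-1,-1,-1,-1,-1,-1,-1,-1,-1,-1], dp=[[0,0,0],[0,0,0],[0,0,0],[0,0,0],[0,0,0],[-1,0,0],[-1,0,0],[-1,0,0],[-1,0,0],[-1,0,0],[-1,0,0],[-1,0,0],[0,0,0]], rot=[[0,0,0],[0,0,0],[0,0,0],[0,0,0],[0,0,0],[0,0,0],[0,0,0],[0,0,0],[0,0,0],[0,0,0],[0,0,0],[0,0,0],[0,0,0]])

```text
time: 26.15
eef_pos: [0.5861, -0.1542, 0.2579]
tcp_rot: [0.502, 0.497, -0.499, 0.503]
contact_force: [-0.3, -0.2, 1.1]
width: 0.0918
```

Run:
```python
from h import *
look('chasing_pot','pics/w9.png',(.58,-.15)); look('tin',None,(.74,-.13));look('doming_pot',None,(.46,0)); err(.463,-.003,.24,np.pi/2)
```

```text
chasing_pot 0.62 [226. 147. 279. 207.] [ 0.5829 -0.1523] [0.1 0.3 0.1 0.2]
tin 0.72 [205.   7. 265.  75.] [ 0.7396 -0.1309] [0.2 0.7 0.2 1. ]
doming_pot 0.49 [161. 236. 184. 288.] [ 0.4719 -0.0652] [ 1.4 16.5 33.6  2.2]
t 26.45 pos [ 0.5836 -0.1533  0.2506] w 0.092 F [-0.2 -0.7 -0.1] dz_world [-0.1206  0.1503 -0.0106]
rot units [-0.02 -0.01  0.03] shift units in FINAL axes [ 0.42 -4.82 -6.01]
shift units in present axes [ 0.44 -4.83 -6.01]
```

Chasing pot stands at (0.583,−0.153), as wanted. Now the doming pot.

Request:
send_rows(jaw=[-1,-1,-1,-1,-1,-1,-1,-1,-1], dp=[[0.05,-0.7,-0.86],[0.05,-0.7,-0.86],[0.05,-0.7,-0.86],[0.05,-0.7,-0.86],[0.05,-0.7,-0.86],[0.05,-0.7,-0.86],[0.1,-0.6,-0.8],[0,0,0],[0,0,0]], rot=[[0,0,0],[0,0,0],[0,0,0],[0,0,0],[0,0,0],[0,0,0],[0,0,0],[0,0,0],[0,0,0]])

```text
time: 27.2
eef_pos: [0.4637, -0.0036, 0.2418]
tcp_rot: [0.5, 0.5, -0.5, 0.5]
contact_force: [1.0, -0.8, 0.1]
width: 0.0916
```

Run:
```python
from h import *
x=look('doming_pot','pics/w10.png',(.46,0))
err(*x[0],.078,np.pi/2)
```

```text
doming_pot 0.61 [231. 147. 289. 213.] [ 0.4581 -0.0093] [0.9 1.2 0.9 1. ]
t 27.3 pos [ 0.4648 -0.0048  0.2419] w 0.0918 F [-0.6  0.8 -1.1] dz_world [-0.0067 -0.0045 -0.1639]
rot units [-0.01  0.    0.  ] shift units in FINAL axes [ 6.56 -0.27  0.18]
shift units in present axes [ 6.56 -0.27  0.18]
```

View pics/w10.png

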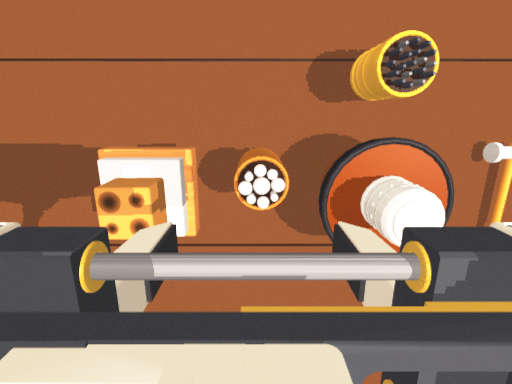

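Doming pot at (262,185), body clearance to the beaker about 19 mm. Descend and grip.

Request:
send_rows(jaw=[-1,-1,-1,-1,-1,-1,-1,-1,-1,1,1,1,1,1,1,1,1,1], dp=[[1,-0.22,0.18],[1,0,0],[1,0,0],[1,0,0],[1,0,0],[1,0,0],[0.56,0,0],[0,0,0],[0,0,0],[0,0,0],[0,0,0],[0,0,0],[0,0,0],[0,0,0],[0,0,0],[0,0,0],[0,0,0],[0,0,0]], rot=[[0,0,0],[0,0,0],[0,0,0],[0,0,0],[0,0,0],[0,0,0],[0,0,0],[0,0,0],[0,0,0],[0,0,0],[0,0,0],[0,0,0],[0,0,0],[0,0,0],[0,0,0],[0,0,0],[0,0,0],[0,0,0]])

```text
time: 28.8
eef_pos: [0.4594, -0.0093, 0.0788]
tcp_rot: [0.5, 0.499, -0.5, 0.5]
contact_force: [-0.4, -3.0, 5.3]
width: 0.0594
```

Request:
send_rows(jaw=[1,1,1,1,1,1,1,1,1,1,1,1,1,1,1,1,1], dp=[[-0.4,0,0],[-0.9,0,0],[-1,0,0],[-1,0,0],[-1,0,0],[-0.7,0.2,-0.2],[0,0.5,-0.6],[0,0.6,-0.8],[0,0.7,-1],[0,0.7,-1],[0,0.7,-1],[0,0.4,-0.7],[0,0.2,-0.4],[0,0.2,-0.14],[0,0,0],[0,0,0],[0,0,0]], rot=[[0,0,0],[0,0,0],[0,0,0],[0,0,0],[0,0,0],[0,0,0],[0,0,0],[0,0,0],[0,0,0],[0,0,0],[0,0,0],[0,0,0],[0,0,0],[0,0,0],[0,0,0],[0,0,0],[0,0,0]])

```text
time: 30.22
eef_pos: [0.5634, 0.1359, 0.203]
tcp_rot: [-0.5, -0.5, 0.501, -0.499]
contact_force: [0.5, 0.6, -5.7]
width: 0.0598
```

Request:
send_rows(jaw=[1,1,1,1,1,1,1,1,1], dp=[[0.5,0.06,-0.04],[1,0,0],[1,0,0],[1,0,0],[0.8,0,0],[0.4,0,0],[0.24,0,0],[0,0,0],[0,0,0]], rot=[[0,0,0],[0,0,0],[0,0,0],[0,0,0],[0,0,0],[0,0,0],[0,0,0],[0,0,0],[0,0,0]])

```text
time: 30.97
eef_pos: [0.5663, 0.1377, 0.0808]
tcp_rot: [0.501, 0.499, -0.5, 0.5]
contact_force: [0.4, -0.1, -5.7]
width: 0.0599
```

Request:
send_rows(jaw=[1,1,1], dp=[[0.05,0,0],[0,0,0],[0,0,0]], rot=[[0,0,0],[0,0,0],[0,0,0]])

```text
time: 31.22
eef_pos: [0.5658, 0.1381, 0.079]
tcp_rot: [0.501, 0.499, -0.5, 0.5]
contact_force: [0.8, -0.2, -5.4]
width: 0.0598
```

Request:
send_rows(jaw=[1,1,1], dp=[[0.05,-0.03,0.04],[0,0,0],[0,0,0]], rot=[[0,0,0],[0,0,0],[0,0,0]])

```text
time: 31.47
eef_pos: [0.5657, 0.1375, 0.0785]
tcp_rot: [0.501, 0.499, -0.499, 0.5]
contact_force: [-1.0, 2.5, 4.5]
width: 0.0601
```

Request:
send_rows(jaw=[-1,-1,-1,-1,-1,-1,-1,-1,-1,-1,-1,-1,-1], dp=[[0,0,0],[0,0,0],[0,0,0],[0,0,0],[0,0,0],[-1,0,0],[-1,0,0],[-1,0,0],[-1,0,0],[-1,0,0],[-1,0,0],[-1,0,0],[0,0,0]], rot=[[0,0,0],[0,0,0],[0,0,0],[0,0,0],[0,0,0],[0,0,0],[0,0,0],[0,0,0],[0,0,0],[0,0,0],[0,0,0],[0,0,0],[0,0,0]])

```text
time: 32.55
eef_pos: [0.5668, 0.1372, 0.2576]
tcp_rot: [0.503, 0.498, -0.498, 0.502]
contact_force: [-0.5, 0.0, -0.0]
width: 0.0919
```

Run:
```python
from h import *
x=look('doming_pot','pics/w11.png',(.56,.13)); print(bot.sense()['qpos'].round(2))
err(.485,-.325,.2,np.pi/2); err(.485,-.325,.2,0)
```

```text
doming_pot 0.9 [226. 146. 284. 206.] [0.5653 0.1371] [2.4 0.1 2.4 0.1]
[ 0.11  0.43  1.32 -0.    1.39  1.68]
t 32.65 pos [0.565  0.137  0.2529] w 0.0917 F [-0.3  0.2 -0.4] dz_world [-0.08   -0.462  -0.0529]
rot units [-0.01  0.   -0.02] shift units in FINAL axes [ 2.11 -3.2  18.48]
shift units in present axes [ 2.11 -3.18 18.48]
t 32.65 pos [0.565  0.137  0.2529] w 0.0917 F [-0.3  0.2 -0.4] dz_world [-0.08   -0.462  -0.0529]
rot units [19.62 -0.02 -0.02] shift units in FINAL axes [ 2.11 18.48  3.2 ]
shift units in present axes [ 2.11 -3.18 18.48]
```

Doming pot stands at (0.565,0.137), as wanted. Now over to the hammer, then turn the jaws to lie along x.

Request:
send_rows(jaw=[-1,-1,-1,-1,-1,-1,-1,-1,-1,-1,-1,-1,-1,-1,-1,-1,-1,-1,-1], dp=[[0,-0.17,0.97],[0,-0.17,0.97],[0,-0.17,0.97],[0,-0.17,0.97],[0,-0.17,0.97],[0,-0.17,0.97],[0,-0.17,0.97],[0,-0.17,0.97],[0,-0.17,0.97],[0,-0.17,0.97],[0,-0.17,0.97],[0,-0.17,0.97],[0.2,-0.17,0.97],[0.2,-0.17,0.97],[0.3,-0.17,0.97],[0.3,-0.17,0.97],[0.3,-0.17,0.97],[0.4,-0.17,0.97],[0.4,-0.17,0.97]], rot=[[0,0,0],[0,0,0],[0,0,0],[0,0,0],[0,0,0],[0,0,0],[0,0,0],[0,0,0],[0,0,0],[0,0,0],[0,0,0],[0,0,0],[0,0,0],[0,0,0],[0,0,0],[0,0,0],[0,0,0],[0,0,0],[0,0,0]])

```text
time: 34.23
eef_pos: [0.4824, -0.3243, 0.1975]
tcp_rot: [0.5, 0.501, -0.5, 0.499]
contact_force: [-0.0, -0.1, 0.7]
width: 0.092
```

Request:
send_rows(jaw=[-1,-1,-1,-1,-1,-1,-1,-1,-1,-1,-1,-1,-1,-1,-1,-1,-1,-1,-1,-1], dp=[[0,0,0],[0,0,0],[0,0,0],[0,0,0],[0,0,0],[0,0,0],[0,0,0],[0,0,0],[0,0,0],[0,0,0],[0,0,0],[0,0,0],[0,0,0],[0,0,0],[0,0,0],[0,0,0],[0,0,0],[0,0,0],[0,0,0],[0,0,0]], rot=[[-1,0,0],[-1,0,0],[-1,0,0],[-1,0,0],[-1,0,0],[-1,0,0],[-1,0,0],[-1,0,0],[-1,0,0],[-1,0,0],[-1,0,0],[-1,0,0],[-1,0,0],[-1,0,0],[-1,0,0],[-1,0,0],[-1,0,0],[-1,0,0],[-1,0,0],[-0.6,0,0]])

```text
time: 35.9
eef_pos: [0.4827, -0.323, 0.1978]
tcp_rot: [0.001, 0.708, 0.001, 0.706]
contact_force: [0.4, 0.0, -0.2]
width: 0.0917
```

Run:
```python
from h import *
C=cam('wrist'); a=viewer.grab_frame('wrist'); cv2.imwrite('pics/w12.png',a); err(.487,-.323,.028,0)
d=viewer.outline_of('wrist','hammer')
for k in d[:2]: print(k['p'],k['extent'])
np.save('ham.npy',d[0]['region'])
v,u=np.nonzero(d[0]['region']); P=onplane(C,np.c_[u,v],.013)[:,:2]; print(P.min(0),P.max(0))
```

```text
t 35.95 pos [ 0.4827 -0.3231  0.1978] w 0.0914 F [-1.  -0.  -0.3] dz_world [ 4.300e-03  1.000e-04 -1.698e-01]
rot units [ 0.02 -0.03 -0.03] shift units in FINAL axes [6.79 0.   0.17]
shift units in present axes [ 6.79 -0.01  0.19]
0.9 [82.0, 167.4, 269.1, 220.2]
[ 0.27198796 -0.37757013] [ 0.49942938 -0.31305819]
```

View pics/w12.png

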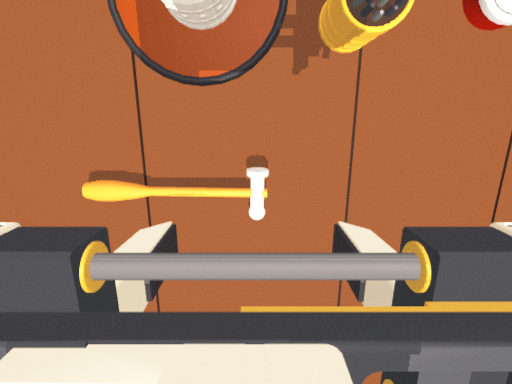

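Hammer head runs rows 168–220 at column 258; the round face is a disc at rows 168–176. I plan to grip across the face disc, with the jaws along x.

Run:
```python
from h import *
C=cam('wrist'); m=np.load('ham.npy')
v,u=np.nonzero(m); P=onplane(C,np.c_[u,v],.013)[:,:2]
x=P[:,0]
sh=[(xx,(P[(abs(x-xx)<.003),1].min()+P[(abs(x-xx)<.003),1].max())/2) for xx in np.arange(.29,.47,.012)]
sh=np.array(sh); print(sh.round(4).tolist()); k=np.polyfit(sh[:,0],sh[:,1],1); print('yaw deg',np.degrees(np.arctan(k[0])),'y at .487',np.polyval(k,.487))
hd=P[x>.474]; 
for y0,y1 in((-.32,-.31),(-.326,-.32),(-.34,-.33),(-.38,-.365)): 
    q=hd[(hd[:,1]>y0)&(hd[:,1]<y1)]; print(y0,q[:,0].min().round(4),q[:,0].max().round(4))
print('head y',hd[:,1].min(),hd[:,1].max())
```

```text
[[0.29, -0.3411], [0.302, -0.3411], [0.314, -0.3412], [0.326, -0.3405], [0.338, -0.3418], [0.35, -0.3425], [0.362, -0.3412], [0.374, -0.3425], [0.386, -0.3432], [0.398, -0.3432], [0.41, -0.3433], [0.422, -0.3427], [0.434, -0.3427], [0.446, -0.3427], [0.458, -0.344]]
yaw deg -0.9184303438668393 y at .487 -0.3440640263480599
-0.32 0.4744 0.4995
-0.326 0.4743 0.4996
-0.34 0.4742 0.4973
-0.38 0.4751 0.495
head y -0.3777820755951229 -0.31318949036794225
```

Request:
send_rows(jaw=[-1,-1,-1,-1,-1,-1,-1,-1,-1,-1], dp=[[1,0.2,0.14],[1,0,0],[1,0,0],[1,0,0],[1,0,0],[0.8,0,0],[0.5,0,0],[0.3,0,0],[0,0,0],[0,0,0]], rot=[[0.2,0,0],[0,0,0],[0,0,0],[0,0,0],[0,0,0],[0,0,0],[0,0,0],[0,0,0],[0,0,0],[0,0,0]])

```text
time: 36.83
eef_pos: [0.4869, -0.3186, 0.0345]
tcp_rot: [0.007, 0.707, -0.007, 0.707]
contact_force: [1.3, -0.3, 0.7]
width: 0.0915
```

Request:
send_rows(jaw=[-1,-1,1,1,1,1,1,1,1,1,1,1,1,1], dp=[[0.18,0,0],[0,0,0],[0,0,0],[0,0,0],[0,0,0],[0,0,0],[0,0,0],[0,0,0],[0,0,0],[0,0,0],[0,0,0],[0,0,0],[0,0,0],[0,0,0]], rot=[[0,0,0],[0,0,0],[0,0,0],[0,0,0],[0,0,0],[0,0,0],[0,0,0],[0,0,0],[0,0,0],[0,0,0],[0,0,0],[0,0,0],[0,0,0],[0,0,0]])

```text
time: 38.0
eef_pos: [0.487, -0.3187, 0.0302]
tcp_rot: [0.007, 0.707, -0.007, 0.707]
contact_force: [-0.9, 0.3, -0.2]
width: 0.0162
```

Run:
```python
from h import *
a=viewer.grab_frame('wrist'); b=viewer.grab_frame('scene'); s=viewer.grab_frame('side')
print(bot.sense()['width'],bot.sense()['eef_pos'])
p=proj(cam('scene'),[[.486,-.344,.015]])[0].astype(int);print(p)
q=proj(cam('side'),[[.45,-.344,.015]])[0].astype(int)
c=cv2.resize(b[max(0,p[1]-60):p[1]+60,max(0,p[0]-60):p[0]+60],(400,400)); c2=cv2.resize(s[q[1]-50:q[1]+50,q[0]-50:q[0]+50],(400,400))
cv2.imwrite('pics/c13.png',np.vstack([cv2.resize(np.hstack([c,c2]),(600,300)),a[180:384,:][:, :512].copy().repeat(1,0) if 0 else cv2.resize(a,(600,300))]))
```

```text
0.004528531391003323 [ 0.48697974 -0.31868502  0.03021855]
[117 189]
```

View pics/c13.png

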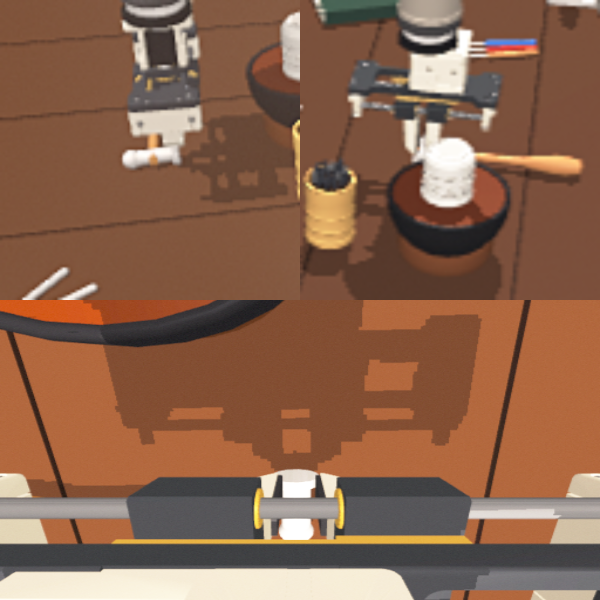

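Request:
send_rows(jaw=[1,1], dp=[[0,0,0],[0,0,0]], rot=[[0,0,0],[0,0,0]])

```text
time: 38.32
eef_pos: [0.487, -0.3187, 0.0302]
tcp_rot: [0.007, 0.707, -0.007, 0.707]
contact_force: [-0.6, -0.9, -1.3]
width: 0.0005
```

Run:
```python
from h import *
a=viewer.grab_frame('wrist'); C=cam('wrist')
print(proj(C,[[.487,-.318,.013],[.487,-.344,.013],[.487,-.318,.0065]]).round())
cv2.imwrite('pics/c14.png',cv2.resize(a[140:290,170:350],(720,600)))
```

```text
[[252. 227.]
 [253. 264.]
 [253. 224.]]
```

View pics/c14.png

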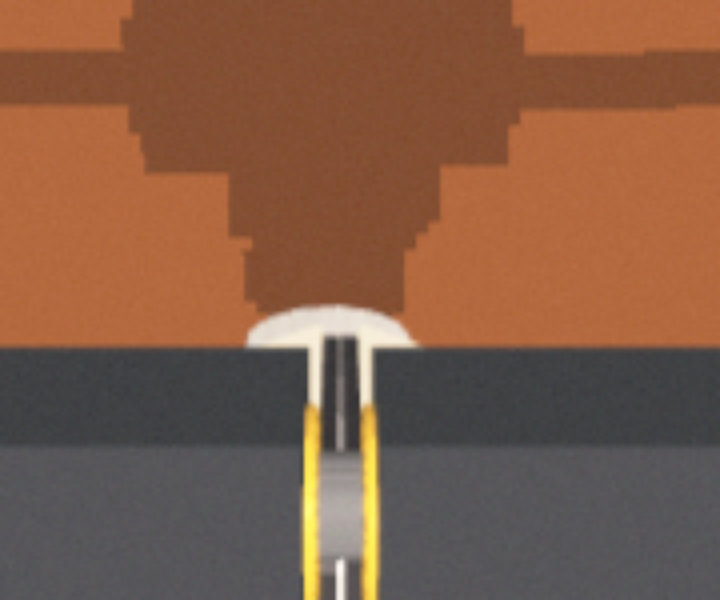

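Request:
send_rows(jaw=[1,1,1,1,-1,-1,-1,-1,-1,-1,-1], dp=[[-1,0,0],[-1,0,0],[-1,0,0],[-1,0,0],[-1,0,0],[-1,0,0],[-0.7,0,0],[0,0,0],[0,0,0],[0,0,0],[0,0,0]], rot=[[0,0,0],[0,0,0],[0,0,0],[0,0,0],[0,0,0],[0,0,0],[0,0,0],[0,0,0],[0,0,0],[0,0,0],[0,0,0]])

```text
time: 39.28
eef_pos: [0.4864, -0.3181, 0.1961]
tcp_rot: [0.008, 0.708, -0.006, 0.706]
contact_force: [-0.1, 0.6, -0.6]
width: 0.0423
```

```bash
cat >> h.py <<'E'
def ham(hz=.013):
    C=cam('wrist'); a=viewer.grab_frame('wrist'); m=viewer.outline_of('wrist','hammer')[0]['region']
    v,u=np.nonzero(m); P=onplane(C,np.c_[u,v],hz)[:,:2]; x=P[:,0]
    print('bbox',P.min(0).round(4),P.max(0).round(4))
    xm=x.max(); hd=P[x>xm-.025]; print('head y',hd[:,1].min().round(4),hd[:,1].max().round(4))
    sh=np.array([(xx,(P[abs(x-xx)<.003,1].min()+P[abs(x-xx)<.003,1].max())/2) for xx in np.arange(max(xm-.17,x.min()+.03),xm-.035,.01)])
    k=np.polyfit(*sh.T,1); print('yaw',np.degrees(np.arctan(k[0])).round(2),'line y at head',np.polyval(k,xm-.0135).round(4))
    return a,P
E
python3 - <<'E'
from h import *
a,P=ham(); cv2.imwrite('pics/w15.png',a); print(bot.sense()['eef_pos'],bot.sense()['width'])
E
```

```text
bbox [ 0.2718 -0.3787] [ 0.4996 -0.3126]
head y -0.3787 -0.3126
yaw -0.54 line y at head -0.3433
[ 0.48653273 -0.31827583  0.1963382 ] 0.05051390165452647
```

The fingers closed without meeting the head, and the hammer has not moved. I'll retry 7 mm nearer the shank, over the neck and inner edge of the face.

Request:
send_rows(jaw=[-1,-1,-1,-1,-1,-1,-1,-1,-1,-1,-1,-1], dp=[[1,-0.28,0],[1,0,0],[1,0,0],[1,0,0],[1,0,0],[0.8,0,0],[0.4,0,0],[0.3,0,0],[0.15,0,0],[0,0,0],[0,0,0],[0,0,0]], rot=[[0,0,0],[0,0,0],[0,0,0],[0,0,0],[0,0,0],[0,0,0],[0,0,0],[0,0,0],[0,0,0],[0,0,0],[0,0,0],[0,0,0]])

```text
time: 40.38
eef_pos: [0.4874, -0.3262, 0.0326]
tcp_rot: [0.007, 0.706, -0.008, 0.708]
contact_force: [0.7, -0.1, -0.2]
width: 0.0919
```

Request:
send_rows(jaw=[1,1,1,1,1,1,1,1,1,1,1,1,1,1,1], dp=[[0.06,0,0],[0,0,0],[0,0,0],[0,0,0],[0,0,0],[0,0,0],[0,0,0],[0,0,0],[0,0,0],[0,0,0],[0,0,0],[0,0,0],[0,0,0],[0,0,0],[0,0,0]], rot=[[0,0,0],[0,0,0],[0,0,0],[0,0,0],[0,0,0],[0,0,0],[0,0,0],[0,0,0],[0,0,0],[0,0,0],[0,0,0],[0,0,0],[0,0,0],[0,0,0],[0,0,0]])

```text
time: 41.63
eef_pos: [0.4868, -0.3257, 0.03]
tcp_rot: [0.007, 0.707, -0.007, 0.707]
contact_force: [-0.2, 0.1, -0.2]
width: 0.0011
```

Request:
send_rows(jaw=[1,1,1], dp=[[0.1,0,0],[0,0,0],[0,0,0]], rot=[[0,0,0],[0,0,0],[0,0,0]])

```text
time: 41.88
eef_pos: [0.4871, -0.3258, 0.0277]
tcp_rot: [0.007, 0.707, -0.007, 0.707]
contact_force: [1.1, -0.9, 1.7]
width: 0.0004
```

Run:
```python
from h import *
print(bot.sense()['contact_force'],bot.sense()['eef_pos'])
a=viewer.grab_frame('wrist'); C=cam('wrist'); s=bot.sense(); Rm=R.from_quat(s['tcp_rot']).as_matrix()
print('tip proj',proj(C,[s['eef_pos']+Rm@[t,0,0] for t in(0,.006,.025)]).round(1).tolist())
print('face bottom/top',proj(C,[[.487,-.313,0.],[.487,-.313,.027],[.487,-.378,.013]]).round(1).tolist())
b=viewer.grab_frame('scene'); Cs=cam('scene')
print('scene head',proj(Cs,[[.487,-.344,.013],[.5,-.313,.027],[.487,-.378,.013]]).round(),'tips',proj(Cs,[s['eef_pos']+Rm@[.025,0,0]]).round())
cv2.imwrite('pics/c15.png',np.hstack([cv2.resize(a[190:310,200:310],(400,436),interpolation=cv2.INTER_NEAREST),cv2.resize(b[140:220,75:148],(398,436),interpolation=cv2.INTER_CUBIC)]))
```

```text
[ 1.12033855 -0.91150588  1.72851024] [ 0.48706732 -0.32584614  0.02768064]
tip proj [[252.2, 239.4], [252.3, 235.3], [252.5, 223.8]]
face bottom/top [[252.1, 204.3], [251.6, 218.5], [254.0, 300.7]]
scene head [[118. 191.]
 [128. 188.]
 [106. 192.]] tips [[125. 193.]]
```

View pics/c15.png

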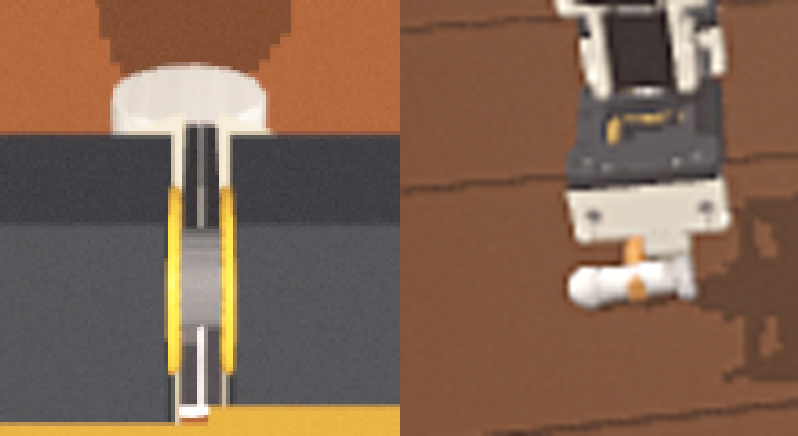

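The fingers pass through the head without any contact, so the hammer has to be gripped by the shank. Held there, the gripper body could reach the bowl's brim when placing it, so I check the arm's reach near the base.

Run:
```python
from h import *
s=bot.sense(); q=s['qpos']; print(q.round(3),s['eef_pos'],s['time'])
D=[((.342726,1.525032,1.275382),(np.hypot(.20377,.4834),.22654)),((q[1],q[2],q[4]),(np.hypot(*s['eef_pos'][:2]),s['eef_pos'][2])),((.43,1.32,1.39),(.5814,.253))]
def fk(p,q2,q3,q5):
    L1,L2,h,b=p; return L1*np.sin(q2)+L2*np.sin(q2+q3)+b, h+L1*np.cos(q2)+L2*np.cos(q2+q3)
# unknown offset b tied to zero first
r=least_squares(lambda p:np.concatenate([np.subtract(fk((p[0],p[1],p[2],0),*a),b) for a,b in D]),[.45,.4,0.]); print(r.x.round(4),r.fun.round(4))
L1,L2,h=r.x
for LT in (.2,.25,.3):
  for th,X in ((0,.335),(0,.345),(0,.36),(20,.36),(30,.37),(45,.3875)):
    t=np.radians(th); wx=X-LT*np.sin(t); wz=.030+LT*np.cos(t)-(h+LT); d2=wx**2+wz**2
    c3=(d2-L1**2-L2**2)/(2*L1*L2)
    if abs(c3)>1: print(LT,th,X,'no'); continue
    q3=np.arccos(c3); q2=np.arctan2(wx,wz)-np.arctan2(L2*np.sin(q3),L1+L2*np.cos(q3)); print(LT,th,X,'q2 %.2f q3 %.2f q5 %.2f'%(q2,q3,np.pi-t-q2-q3))
```

```text
[-0.72   0.67   1.579 -0.     0.892 -0.7  ] [ 0.48704468 -0.32583885  0.02766889] 41.9833
[ 0.4544  0.3922 -0.0864] [ 0.0031  0.0003  0.0016 -0.004  -0.0061  0.0037]
0.2 0 0.335 q2 0.25 q3 2.29 q5 0.60
0.2 0 0.345 q2 0.27 q3 2.26 q5 0.61
0.2 0 0.36 q2 0.29 q3 2.23 q5 0.62
0.2 20 0.36 q2 0.21 q3 2.41 q5 0.17
0.2 30 0.37 q2 0.22 q3 2.47 q5 -0.08
0.2 45 0.3875 q2 0.30 q3 2.55 q5 -0.50
0.25 0 0.335 q2 0.25 q3 2.29 q5 0.60
0.25 0 0.345 q2 0.27 q3 2.26 q5 0.61
0.25 0 0.36 q2 0.29 q3 2.23 q5 0.62
0.25 20 0.36 q2 0.19 q3 2.45 q5 0.15
0.25 30 0.37 q2 0.21 q3 2.54 q5 -0.13
0.25 45 0.3875 q2 0.33 q3 2.65 q5 -0.62
0.3 0 0.335 q2 0.25 q3 2.29 q5 0.60
0.3 0 0.345 q2 0.27 q3 2.26 q5 0.61
0.3 0 0.36 q2 0.29 q3 2.23 q5 0.62
0.3 20 0.36 q2 0.17 q3 2.49 q5 0.12
0.3 30 0.37 q2 0.20 q3 2.60 q5 -0.18
0.3 45 0.3875 q2 0.39 q3 2.74 q5 -0.78
```

Request:
send_rows(jaw=[1,1,1,-1,-1,-1,-1,-1,-1,-1,-1,-1], dp=[[-1,0,0],[-1,0,0],[-1,0,0],[-1,0,0],[-1,-0.14,-0.8],[-1,-0.14,-0.8],[-1,-0.14,-0.8],[0,-0.14,-0.8],[0,-0.14,-0.8],[0,0,0],[0,0,0],[0,0,0]], rot=[[0,0,0],[0,0,0],[0,0,0],[0,0,0],[1,0,0],[0,0,0],[0,0,0],[0,0,0],[0,0,0],[1,0,0],[1,0,0],[1,0,0]])

```text
time: 42.98
eef_pos: [0.3852, -0.3347, 0.2025]
tcp_rot: [0.121, 0.697, -0.121, 0.697]
contact_force: [0.3, 0.4, -0.2]
width: 0.0557
```

Request:
send_rows(jaw=[-1,-1,-1,-1,-1,-1,-1,-1,-1,-1,-1,-1,-1,-1,-1,-1,-1,-1], dp=[[0,0,0],[0,0,0],[0,0,0],[0,0,0],[0,0,0],[0,0,0],[0,0,0],[0,0,0],[0,0,0],[0,0,0],[0,0,0],[0,0,0],[0,0,0],[0,0,0],[0,0,0],[0,0,0],[0,0,0],[0,0,0]], rot=[[1,0,0],[1,0,0],[1,0,0],[1,0,0],[1,0,0],[1,0,0],[1,0,0],[1,0,0],[1,0,0],[1,0,0],[1,0,0],[1,0,0],[1,0,0],[1,0,0],[1,0,0],[0.6,0,0],[0,0,0],[0,0,0]])

```text
time: 44.48
eef_pos: [0.3856, -0.3345, 0.2023]
tcp_rot: [-0.504, -0.496, 0.504, -0.496]
contact_force: [0.3, 0.0, -0.8]
width: 0.0918
```

Run:
```python
from h import *
a,P=ham(); cv2.imwrite('pics/w16.png',a); err(.386,-.3428,.028,-np.pi/2-.012)
```

```text
bbox [ 0.2835 -0.3777] [ 0.5001 -0.3155]
head y -0.3777 -0.3155
yaw -0.65 line y at head -0.344
t 44.58 pos [ 0.3857 -0.3346  0.2024] w 0.0916 F [ 1.3 -1.   0.8] dz_world [ 0.0003 -0.0082 -0.1744]
rot units [-0.05 -0.    0.  ] shift units in FINAL axes [6.97 0.02 0.33]
shift units in present axes [6.97 0.02 0.33]
```

Request:
send_rows(jaw=[-1,-1,-1,-1,-1,-1,-1,-1,-1,-1,-1], dp=[[1,0,0.33],[1,0,0],[1,0,0],[1,0,0],[1,0,0],[0.9,0,0],[0.6,0,0],[0.35,0,0],[0.1,0,0],[0,0,0],[0,0,0]], rot=[[0,0,0],[0,0,0],[0,0,0],[0,0,0],[0,0,0],[0,0,0],[0,0,0],[0,0,0],[0,0,0],[0,0,0],[0,0,0]])

```text
time: 45.5
eef_pos: [0.3861, -0.3435, 0.0295]
tcp_rot: [-0.504, -0.495, 0.504, -0.496]
contact_force: [0.0, 0.2, 0.3]
width: 0.0919
```

Request:
send_rows(jaw=[1,1,1,1,1,1,1,1,1,1,1,1,1,1,1,1], dp=[[0,0,0],[0,0,0],[0,0,0],[0,0,0],[0,0,0],[0,0,0],[0,0,0],[0,0,0],[0,0,0],[0,0,0],[0,0,0],[0,0,0],[0,0,0],[0,0,0],[0,0,0],[0,0,0]], rot=[[0,0,0],[0,0,0],[0,0,0],[0,0,0],[0,0,0],[0,0,0],[0,0,0],[0,0,0],[0,0,0],[0,0,0],[0,0,0],[0,0,0],[0,0,0],[0,0,0],[0,0,0],[0,0,0]])

```text
time: 46.83
eef_pos: [0.3856, -0.343, 0.0287]
tcp_rot: [-0.504, -0.496, 0.504, -0.496]
contact_force: [0.3, 0.4, 0.4]
width: 0.0004
```

Request:
send_rows(jaw=[1,1,1,1,1,1,1], dp=[[-1,0,0],[0,0,1],[0,0,0.8],[0.8,0,0],[0.15,0,0],[0,0,0],[0,0,0]], rot=[[0,0,0],[0,0,0],[0,0,0],[0,0,0],[0,0,0],[0,0,0],[0,0,0]])

```text
time: 47.42
eef_pos: [0.3846, -0.3871, 0.0298]
tcp_rot: [0.504, 0.496, -0.504, 0.495]
contact_force: [-0.2, -1.3, -0.2]
width: 0.0002
```

Request:
send_rows(jaw=[1,1,1], dp=[[0.1,0,0],[0,0,0],[0,0,0]], rot=[[0,0,0],[0,0,0],[0,0,0]])

```text
time: 47.67
eef_pos: [0.3851, -0.3878, 0.0279]
tcp_rot: [-0.504, -0.496, 0.504, -0.496]
contact_force: [0.8, 0.2, 0.5]
width: 0.0005
```

Request:
send_rows(jaw=[1,1,1], dp=[[0.08,0,0],[0,0,0],[0,0,0]], rot=[[0,0,0],[0,0,0],[0,0,0]])

```text
time: 47.92
eef_pos: [0.3849, -0.3879, 0.0255]
tcp_rot: [-0.504, -0.496, 0.504, -0.496]
contact_force: [0.5, 0.7, 0.1]
width: 0.0006
```

Request:
send_rows(jaw=[1,1,1], dp=[[0.1,0,0],[0,0,0],[0,0,0]], rot=[[0,0,0],[0,0,0],[0,0,0]])

```text
time: 48.17
eef_pos: [0.3848, -0.3879, 0.0228]
tcp_rot: [0.504, 0.496, -0.504, 0.496]
contact_force: [0.2, -0.3, 0.4]
width: 0.0005
```

Request:
send_rows(jaw=[1,1,1], dp=[[0.08,0,0],[0,0,0],[0,0,0]], rot=[[0,0,0],[0,0,0],[0,0,0]])

```text
time: 48.42
eef_pos: [0.3848, -0.3879, 0.0208]
tcp_rot: [-0.504, -0.496, 0.504, -0.496]
contact_force: [-0.1, 0.2, -0.2]
width: 0.0005
```

Request:
send_rows(jaw=[1,1,1], dp=[[0.1,0,0],[0,0,0],[0,0,0]], rot=[[0,0,0],[0,0,0],[0,0,0]])

```text
time: 48.67
eef_pos: [0.3848, -0.3879, 0.0183]
tcp_rot: [-0.504, -0.496, 0.504, -0.496]
contact_force: [-0.4, 0.1, -0.2]
width: 0.0002
```

Request:
send_rows(jaw=[1,1,1], dp=[[0.1,0,0],[0,0,0],[0,0,0]], rot=[[0,0,0],[0,0,0],[0,0,0]])

```text
time: 48.92
eef_pos: [0.3848, -0.3879, 0.0158]
tcp_rot: [-0.504, -0.496, 0.504, -0.496]
contact_force: [0.8, -0.2, -0.4]
width: 0.0007
```

Run:
```python
from h import *
s=bot.sense(); Rm=R.from_quat(s['tcp_rot']).as_matrix(); print(s['contact_force'].round(1))
b=viewer.grab_frame('scene'); Cs=cam('scene')
print('tips',proj(Cs,[s['eef_pos']+Rm@[.025,0,0],s['eef_pos']]).round(1))
p=proj(Cs,[s['eef_pos']])[0]; x0,y0=int(p[0])-45,int(p[1])-50
x0=max(x0,0); c=cv2.resize(b[y0:y0+75,x0:x0+100],(800,600),interpolation=cv2.INTER_CUBIC)
for t in (0,.025): 
    u=(proj(Cs,[s['eef_pos']+Rm@[t,0,0]])[0]-[x0,y0])*8; cv2.circle(c,tuple(int(k) for k in u),4,(0,255,0),1)
cv2.imwrite('pics/c16.png',c)
```

```text
[ 0.8 -0.2 -0.4]
tips [[104.1 180.5]
 [103.  173.6]]
```

View pics/c16.png

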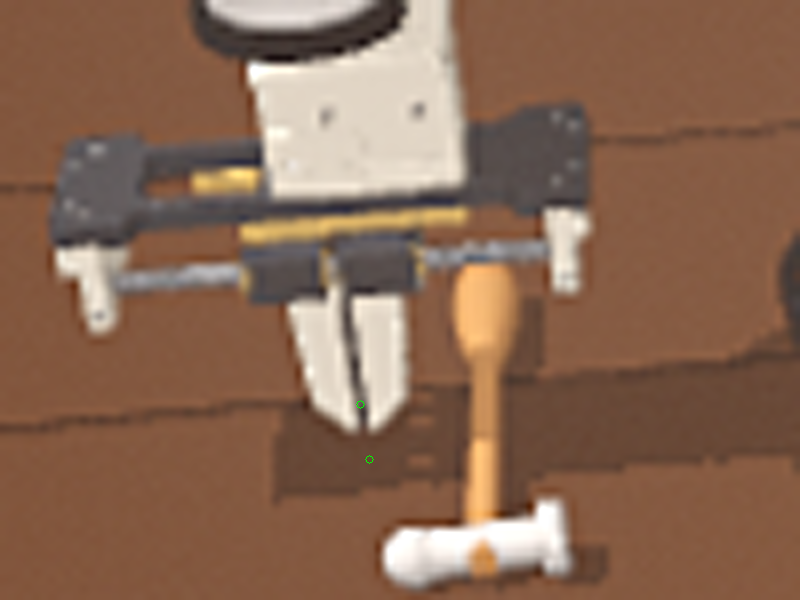

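The crop shows the closed tips about 3 mm above the bench while the reported TCP is at 0.0158. So in reported heights the tips reach only about 13 mm beyond the TCP, not 25 mm: earlier they had closed just above the hammer. I retry the shank grip with the TCP at about 0.017.

Request:
send_rows(jaw=[1,1,-1,-1,-1,-1,-1,-1,-1,-1,-1,-1,-1,-1,-1,-1,-1,-1,-1,-1], dp=[[-1,0,0],[-1,0,0],[-0.5,0,-0.9],[0,0,-0.9],[0,0,0],[0,0,0],[0,0,0],[0,0,0],[0,0,0],[0,0,0],[0,0,0],[0,0,0],[0,0,0],[0,0,0],[0.9,0,0],[0.8,0,0],[0.5,0,0],[0.24,0,0],[0,0,0],[0,0,0]], rot=[[0,0,0],[0,0,0],[0,0,0],[0,0,0],[0,0,0],[0,0,0],[0,0,0],[0,0,0],[0,0,0],[0,0,0],[0,0,0],[0,0,0],[0,0,0],[0,0,0],[0,0,0],[0,0,0],[0,0,0],[0,0,0],[0,0,0],[0,0,0]])

```text
time: 50.63
eef_pos: [0.3858, -0.3431, 0.0177]
tcp_rot: [-0.504, -0.496, 0.504, -0.496]
contact_force: [0.0, -0.2, 0.2]
width: 0.0918
```

Request:
send_rows(jaw=[1,1,1,1,1,1,1,1,1,1,1,1,1,1,1,1], dp=[[0,0,0],[0,0,0],[0,0,0],[0,0,0],[0,0,0],[0,0,0],[0,0,0],[0,0,0],[0,0,0],[0,0,0],[0,0,0],[0,0,0],[0,0,0],[0,0,0],[0,0,0],[0,0,0]], rot=[[0,0,0],[0,0,0],[0,0,0],[0,0,0],[0,0,0],[0,0,0],[0,0,0],[0,0,0],[0,0,0],[0,0,0],[0,0,0],[0,0,0],[0,0,0],[0,0,0],[0,0,0],[0,0,0]])

```text
time: 51.97
eef_pos: [0.3861, -0.3433, 0.0188]
tcp_rot: [-0.504, -0.495, 0.504, -0.496]
contact_force: [-1.3, 2.6, 12.4]
width: 0.0006
```

Request:
send_rows(jaw=[1,-1,-1,-1,-1,-1,-1,-1,-1,-1,-1,-1,-1,-1,-1,-1], dp=[[-1,0,0],[0,0,0],[0,0,0],[0,0,0],[0,0,0],[0,0,0],[0,0,0],[0,0,0],[0,0,0],[0,0,0],[0,0,0],[0,0,0],[0.7,0,0],[0.3,0,0],[0,0,0],[0,0,0]], rot=[[0,0,0],[0,0,0],[0,0,0],[0,0,0],[0,0,0],[0,0,0],[0,0,0],[0,0,0],[0,0,0],[0,0,0],[0,0,0],[0,0,0],[0,0,0],[0,0,0],[0,0,0],[0,0,0]])

```text
time: 53.3
eef_pos: [0.3854, -0.3427, 0.0172]
tcp_rot: [0.504, 0.496, -0.504, 0.495]
contact_force: [-0.5, 0.2, 0.7]
width: 0.091
```

Request:
send_rows(jaw=[-1,-1,-1], dp=[[0.12,0,0],[0,0,0],[0,0,0]], rot=[[0,0,0],[0,0,0],[0,0,0]])

```text
time: 53.55
eef_pos: [0.3858, -0.3431, 0.0148]
tcp_rot: [-0.504, -0.496, 0.504, -0.496]
contact_force: [-0.5, 0.3, -0.7]
width: 0.0917
```

Request:
send_rows(jaw=[-1,-1,-1], dp=[[0.08,0,0],[0,0,0],[0,0,0]], rot=[[0,0,0],[0,0,0],[0,0,0]])

```text
time: 53.8
eef_pos: [0.3856, -0.343, 0.0125]
tcp_rot: [-0.504, -0.496, 0.504, -0.496]
contact_force: [-0.2, 0.3, 0.5]
width: 0.0918
```

Request:
send_rows(jaw=[-1,-1,-1], dp=[[0.08,0,0],[0,0,0],[0,0,0]], rot=[[0,0,0],[0,0,0],[0,0,0]])

```text
time: 54.05
eef_pos: [0.3856, -0.3429, 0.0104]
tcp_rot: [-0.504, -0.496, 0.504, -0.496]
contact_force: [0.2, -0.0, -0.5]
width: 0.092
```

Request:
send_rows(jaw=[-1,-1,-1], dp=[[0.06,0,0],[0,0,0],[0,0,0]], rot=[[0,0,0],[0,0,0],[0,0,0]])

```text
time: 54.3
eef_pos: [0.3856, -0.3429, 0.0089]
tcp_rot: [-0.504, -0.496, 0.504, -0.496]
contact_force: [1.4, -0.6, -0.3]
width: 0.0917
```

Request:
send_rows(jaw=[-1,-1,-1], dp=[[0.06,0,0],[0,0,0],[0,0,0]], rot=[[0,0,0],[0,0,0],[0,0,0]])

```text
time: 54.55
eef_pos: [0.3856, -0.3429, 0.0074]
tcp_rot: [-0.504, -0.496, 0.504, -0.496]
contact_force: [-0.6, 0.4, 0.5]
width: 0.0919
```

Request:
send_rows(jaw=[1,1,1,1,1,1,1,1,1,1,1,1,1,1,1,1], dp=[[0,0,0],[0,0,0],[0,0,0],[0,0,0],[0,0,0],[0,0,0],[0,0,0],[0,0,0],[0,0,0],[0,0,0],[0,0,0],[0,0,0],[0,0,0],[0,0,0],[0,0,0],[0,0,0]], rot=[[0,0,0],[0,0,0],[0,0,0],[0,0,0],[0,0,0],[0,0,0],[0,0,0],[0,0,0],[0,0,0],[0,0,0],[0,0,0],[0,0,0],[0,0,0],[0,0,0],[0,0,0],[0,0,0]])

```text
time: 55.88
eef_pos: [0.3856, -0.343, 0.0075]
tcp_rot: [-0.504, -0.496, 0.504, -0.496]
contact_force: [0.4, -0.1, 0.1]
width: 0.01
```

Shank gripped (width 10 mm). Lift gently and high, because the path passes over the beaker.

Request:
send_rows(jaw=[1,1,1,1,1,1,1,1,1,1,1,1,1,1], dp=[[-0.2,0,0],[-0.4,0,0],[-0.6,0,0],[-1,0,0],[-1,0,0],[-1,0,0],[-1,0,0],[-1,0,0],[-1,0,0],[-1,0,0],[-1,0,0],[-0.8,0,0],[0,0,0],[0,0,0]], rot=[[0,0,0],[0,0,0],[0,0,0],[0,0,0],[0,0,0],[0,0,0],[0,0,0],[0,0,0],[0,0,0],[0,0,0],[0,0,0],[0,0,0],[0,0,0],[0,0,0]])

```text
time: 57.05
eef_pos: [0.3857, -0.3429, 0.2586]
tcp_rot: [-0.504, -0.495, 0.504, -0.497]
contact_force: [-0.7, 0.2, -1.4]
width: 0.0102
```

Run:
```python
from h import *
s=bot.sense(); err(.332,-.008,.257,-np.pi/2)
z=s['eef_pos'][2]+.0055; Cw=cam('wrist')
viewer.grab_frame('wrist'); viewer.grab_frame('scene'); viewer.grab_frame('side')
for c in('wrist','scene','side'):
    for d in viewer.outline_of(c,'hammer')[:1]: print(c,round(d['p'],2),np.round(d['extent']))
x0,y0=s['eef_pos'][:2]
for droop in (0,15,30):
    t=np.radians(droop); P=[[x0+.101*np.cos(t),y0+dy,z-.101*np.sin(t)] for dy in(.032,-.034)]
    print(droop,[proj(C,P).round().tolist() for C in(Cw,cam('scene'),cam('side'))])
```

```text
t 57.05 pos [ 0.3857 -0.3429  0.2586] w 0.0102 F [-0.7  0.2 -1.4] dz_world [-0.0537  0.3349 -0.0016]
rot units [-0.21  0.02 -0.02] shift units in FINAL axes [  0.07  -2.15 -13.4 ]
shift units in present axes [  0.04  -2.38 -13.36]
wrist 0.9 [187.  21. 329. 306.]
scene 0.82 [ 95.  82. 119. 120.]
0 [[[185.0, 53.0], [323.0, 51.0]], [[119.0, 110.0], [93.0, 112.0]], [[305.0, 80.0], [308.0, 72.0]]]
15 [[[196.0, 69.0], [312.0, 67.0]], [[120.0, 119.0], [95.0, 121.0]], [[306.0, 87.0], [308.0, 78.0]]]
30 [[[204.0, 91.0], [304.0, 89.0]], [[121.0, 125.0], [96.0, 127.0]], [[308.0, 93.0], [310.0, 85.0]]]
```

Hammer is held level. Carry it between the stations.

Request:
send_rows(jaw=[1,1,1,1,1,1,1,1,1,1,1,1,1,1,1,1,1,1,1], dp=[[0,0,0],[0,-0.1,-0.4],[0,-0.15,-0.8],[0,-0.16,-1],[0,-0.16,-1],[0,-0.16,-1],[0,-0.16,-1],[0,-0.16,-1],[0,-0.16,-1],[0,-0.16,-1],[0,-0.16,-1],[0,-0.16,-1],[0,-0.16,-1],[0,-0.15,-1],[0,-0.1,-0.8],[0,-0.04,-0.4],[0,0,0],[0,0,0],[0,0,0]], rot=[[-0.21,0,0],[0,0,0],[0,0,0],[0,0,0],[0,0,0],[0,0,0],[0,0,0],[0,0,0],[0,0,0],[0,0,0],[0,0,0],[0,0,0],[0,0,0],[0,0,0],[0,0,0],[0,0,0],[0,0,0],[0,0,0],[0,0,0]])

```text
time: 58.93
eef_pos: [0.3322, -0.0082, 0.2574]
tcp_rot: [-0.5, -0.5, 0.5, -0.5]
contact_force: [-0.5, -0.7, -1.2]
width: 0.0101
```

Run:
```python
from h import *
err(.332,-.008,.02,-np.pi/2); s=bot.sense(); print(s['qpos'].round(2))
C=cam('wrist',s); a=viewer.grab_frame('wrist'); cv2.imwrite('pics/w17.png',a)
d=viewer.outline_of('wrist','hammer')[0]; z=s['eef_pos'][2]+.0055
v,u=np.nonzero(d['region']); P=onplane(C,np.c_[u,v],z)[:,:2]; print('ham',P.min(0),P.max(0),d['extent'])
for n in('pitch_bowl','bench_block'):
    for d in viewer.look_for('wrist',n)[:2]: print(n,round(d['p'],2),np.round(d['extent']))
print('pred bowl',ext(C,M['pitch_bowl']+[.4375,-.1525,0]).round(),'bench',ext(C,M['bench_block']+[.4335,.1367,0]).round())
```

```text
t 58.93 pos [ 0.3322 -0.0082  0.2574] w 0.0101 F [-0.5 -0.7 -1.2] dz_world [-2.000e-04  2.000e-04 -2.374e-01]
rot units [-0.  0. -0.] shift units in FINAL axes [ 9.5  -0.01 -0.01]
shift units in present axes [ 9.5  -0.01 -0.01]
[-0.26 -0.05  1.91 -0.    1.28  1.31]
ham [ 0.29252531 -0.04225276] [0.4459248  0.02247168] [189.3, 20.7, 326.2, 304.9]
bench_block 0.77 [ 83.  37. 194. 139.]
bench_block 0.51 [125.   1. 150.   4.]
pred bowl [319.  -0. 464. 152.] bench [ 83.  36. 194. 138.]
```

Request:
send_rows(jaw=[1,1,1,1,1,1,1,1,1,1,1,1,1,1], dp=[[0.5,0,0],[1,0,0],[1,0,0],[1,0,0],[1,0,0],[1,0,0],[1,0,0],[1,0,0],[0.8,0,0],[0.4,0,0],[0.3,0,0],[0.2,0,0],[0,0,0],[0,0,0]], rot=[[0,0,0],[0,0,0],[0,0,0],[0,0,0],[0,0,0],[0,0,0],[0,0,0],[0,0,0],[0,0,0],[0,0,0],[0,0,0],[0,0,0],[0,0,0],[0,0,0]])

```text
time: 60.3
eef_pos: [0.3325, -0.0082, 0.0275]
tcp_rot: [-0.5, -0.5, 0.5, -0.5]
contact_force: [0.5, -0.2, -1.1]
width: 0.0102
```

Request:
send_rows(jaw=[1,1,1], dp=[[0.2,0,0],[0.1,0,0],[0,0,0]], rot=[[0,0,0],[0,0,0],[0,0,0]])

```text
time: 60.55
eef_pos: [0.3322, -0.008, 0.0198]
tcp_rot: [-0.5, -0.5, 0.5, -0.5]
contact_force: [-0.7, -0.6, -1.7]
width: 0.0101
```

Request:
send_rows(jaw=[1,1,1,1], dp=[[0.16,0,0],[0.12,0,0],[0.08,0,0],[0,0,0]], rot=[[0,0,0],[0,0,0],[0,0,0],[0,0,0]])

```text
time: 60.88
eef_pos: [0.332, -0.0079, 0.0106]
tcp_rot: [-0.5, -0.5, 0.5, -0.5]
contact_force: [-0.3, 0.2, -1.7]
width: 0.0097
```

Request:
send_rows(jaw=[1,1,1], dp=[[0.07,0,0],[0,0,0],[0,0,0]], rot=[[0,0,0],[0,0,0],[0,0,0]])

```text
time: 61.13
eef_pos: [0.3323, -0.008, 0.0092]
tcp_rot: [-0.5, -0.5, 0.5, -0.5]
contact_force: [0.6, 0.3, -0.8]
width: 0.0099
```

Request:
send_rows(jaw=[1,1,1], dp=[[0.05,0,0],[0,0,0],[0,0,0]], rot=[[0,0,0],[0,0,0],[0,0,0]])

```text
time: 61.38
eef_pos: [0.3323, -0.008, 0.008]
tcp_rot: [0.5, 0.5, -0.5, 0.5]
contact_force: [-0.1, -0.5, -1.5]
width: 0.0101
```

Request:
send_rows(jaw=[0.3,0.3,0.3,0.3,0.3,0.3,0.3,0.3,0.3,0.3,0.3,0.3,0.3,0.3,0.3,0.3,0.3], dp=[[0,0,0],[0,0,0],[0,0,0],[0,0,0],[0,0,0],[-0.5,0,0],[-1,0,0],[-1,0,0],[-1,0,0],[-1,0,0],[-1,0,0],[-1,0,0],[-1,0,0],[-1,0,0],[-1,0,0],[-1,0,0],[0,0,0]], rot=[[0,0,0],[0,0,0],[0,0,0],[0,0,0],[0,0,0],[0,0,0],[0,0,0],[0,0,0],[0,0,0],[0,0,0],[0,0,0],[0,0,0],[0,0,0],[0,0,0],[0,0,0],[0,0,0],[0,0,0]])

```text
time: 62.8
eef_pos: [0.3342, -0.0084, 0.2745]
tcp_rot: [0.502, 0.497, -0.499, 0.502]
contact_force: [0.0, -0.7, 0.4]
width: 0.0322
```

Run:
```python
from h import *
a,P=ham(); cv2.imwrite('pics/w18.png',a)
C=cam('wrist'); print(bot.sense()['eef_pos'])
viewer.grab_frame('scene'); viewer.grab_frame('side'); M['beaker'][:,2]+=.085; M['doming_block'][:,2]+=.052
for n in M:
    L={c:[np.array(d['extent'],float) for d in viewer.look_for(c,n) if d['p']>.3] for c in('scene','side','wrist')}
    for e in L['wrist'][:2]:
        x,r=fit(n,[(C,e)],x0=(.5,0)); 
        if r.max()<5: print(n,'wrist',x.round(4),r.max().round(1))
    for e,g in itertools.product(L['scene'][:2],L['side'][:2]):
        x,r=fit(n,[(cam('scene'),e),(cam('side'),g)],x0=(.5,0.))
        if r.max()<9: print(n,'fixed',x.round(4),r.max().round(1))
```

```text
bbox [ 0.2226 -0.042 ] [0.4467 0.0213]
head y -0.042 0.0213
yaw 0.36 line y at head -0.0067
[ 0.33241283 -0.00796362  0.2707985 ]
pitch_bowl wrist [ 0.4311 -0.1487] 3.6
bench_block wrist [0.4293 0.1352] 1.2
bench_block fixed [0.4352 0.1291] 6.7
beaker wrist [ 0.4364 -0.1524] 0.7
beaker fixed [ 0.4464 -0.1476] 1.8
doming_block wrist [0.4281 0.1359] 2.6
doming_block fixed [0.4317 0.1387] 5.1
chasing_pot fixed [0.5737 0.5651] 3.7
chasing_pot fixed [ 0.5909 -0.1566] 4.8
doming_pot fixed [0.5705 0.1347] 2.8
goblet fixed [0.7377 0.1641] 3.5
```

Run:
```python
from h import *
print(order.sign_off(), bot.sense()['time'])
```

```text
the job is handed in; nothing more can be done
the job is handed in; nothing more can be done
```

I finished all five placements in the order asked and handed the job in at about 63 s of the 128 s allowed; the sign-off gave no verdict.

| Item | Last reading (x, y in m) | Note |
|---|---|---|
| Beaker on the pitch bowl | beaker (0.436, −0.152) | bowl (0.431 to 0.438, −0.149 to −0.153); looked centred in the picture |
| Doming block on the steel | block (0.428, 0.136) | bench block (0.429 to 0.434, 0.135 to 0.137); looked square and centred |
| Chasing pot behind the bowl | (0.583, −0.152) | target (0.584, −0.1525) |
| Doming pot behind the bench block | (0.565, 0.137) | target (0.5645, 0.1367) |
| Hammer midway | head at about (0.433, −0.008) | handle towards the robot, within about 0.4° of straight |

- **Hammer pick-up:** three attempts to grip it closed on nothing and a fourth rode over the shank. The fingertips reach less far in reported heights than the stated 25 mm. Gripping the shank about 10 mm lower held it level.
- **Disagreements:** the fixed cameras put some pieces up to about 10 mm from the wrist readings (the beaker most, then the chasing pot at about 8 mm). Their fits were poor, so I went by the wrist camera.
- **Not checked:** I had used all 16 picture views before the last placing, so the hammer's final pose comes from the outline network alone.
- **Bystanders:** I did not touch the goblet, the file or the tin. The tin and goblet read within about 6 mm of where they started; I did not measure the file again.

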